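# Close up the bottom row and roll the second layer of bottles into its saddles

## Robot

A 7-joint arm with a two-finger parallel gripper is mounted at the origin on a cart in front of the work surface, level with it; the furniture and walls round the work are solid. World frame = base frame: x ahead of the robot, y to its left, z up, the work surface at z = 0. Lengths are in m, angles in rad, forces in N, time in s.
With the tool pointing down it reaches from about 0.425 to 1.025 m from the base axis. Payload 9.4 kg.
Tool frame: the origin (TCP) lies midway between the tips of the shut fingers; the grasp point (between the pads) lies 19 mm behind it; z points along the fingers, y is the direction in which the jaws open and shut (so a half turn about z gives the same grasp; the last joint's range is limited). The gripper opens to 85 mm and grips with 20 to 120 N. Pads are 22 mm wide; open, the fingers measure 114 mm over their backs; the gripper's body (76 mm by 85 mm) begins 54 mm behind the grasp point. The pads swing forward as they close: fully open they stand 13 mm farther back than shut.
Start: joints at [-1.211, 0.599, -0.003, 1.599, 0.002, 0.943, -0.08], TCP at [0.307, 0.657, 0.231] pointing down, gripper open.
Joint ranges: [-2.57, 2.57], [-0.35, 1.97], [-1.29, 1.29], [0.11, 2.56], [-1.05, 4.19], [0.11, 1.86], [-2.63, 2.63]. Speed limits (rad/s): [2.22, 2.22, 3.01, 3.01, 3.14, 3.14, 3.14].

## Interface

Orientations are given as [roll, pitch, yaw] about the fixed x, y, z axes, in that order (R = Rz(yaw) Ry(pitch) Rx(roll)).
In Python, from bench import * gives the robot as it stands.
- The arm moves only by the shell command python3 -m crank 'ROWS' [OPENING] [FORCE]. ROWS is JSON, a list of rows, each an object of numbers: "tx", "ty", "tz": the shift along the world's x, y, z in mm; "roll": the turn about the world's z in degrees. In form: [{"tx": .., "ty": .., "tz": .., "roll": ..}, ...]. A call has 1 to 10 rows; each row is the pose to reach, as a shift and turn from the pose commanded when the call began; what a row does not reach only later rows make up. A row lasts 1/8 s, in which the tool goes at most 62.5 mm and 10.7 degrees, less where a joint would pass 70% of its speed; a pose out of reach is approached as far as the arm can. A call with a gripper value outside its range is refused whole. OPENING is the closure in counts, from 0 (fully open) to 255 (shut), set as the call begins (- or left out, the last holds). The fingers move at their own pace and stop on an object; FORCE is the grip in N (left out, the last holds). Time passes only in rows, so rows that repeat a pose let the fingers close. It gives the time, the measured TCP pose, the force and the opening at its end, in the units of the state.
- read_state(): the state, without advancing time (a new reading comes with each control period).
- grab_frame(name): name is "side" or "top" or "wrist"; returns a dict with "frame" (384x512x3 uint8, blue, green, red), "mtx" (3x3 intrinsics, pixels), "distortion" ([k1, k2, p1, p2, k3] as OpenCV has them; the pictures are not rectified), "T" (4x4, takes a point from camera to world coordinates); the wrist camera has in their place "mount" (4x4, takes a point from camera to tool coordinates, whose origin is the TCP and whose axes are the flange's). Camera axes: x right, y down, z forward; pixel columns grow to the right and rows downward; lengths in m; the calibration is good to about 2 mm. A picture is of the moment at which its call begins: read the wrist's pose just before it. There is no depth.
- finish_job(): hands the job in, once; it reports no verdict.
The state is a dict: "clock": time; "q": joint angles; "joint_vel": joint speeds; "effort": joint torques, N m; "eef_pos": TCP position; "tcp_rot": TCP orientation; "contact_force": force on the tool from outside, world axes, zero at the start; "moment": the same for the moment, N m; "width": opening from 0.0 (shut) to 1.0 (fully open).
Only numpy, scipy, OpenCV 4.12 (cv2) and the standard library are available. Lean on these libraries where they do the work, as an engineer would, in place of code of your own. Each camera call takes 0.05 s, during which the arm holds its last target.

## Task

Push the loading deck up to the bottom row until the row is closed: deck, three bottles and end cheek all touching. Then build the second layer from the two bottles on the deck: first roll the front one (nearer the row) over the row into the far saddle, next to the end cheek, then roll the rear one into the near saddle, next to the deck, both lying squarely on a row that stays closed. The bottles are full and oily, so roll them, never lift them off or let one fall or race away, and leave the bottle standing at the right alone.

Things in the scene. Friction and masses are not known exactly. Their poses are not given: they have to be found in the camera images.
- cradle: plywood bottle cradle, fixed. Origin on the table under the inner face of the end cheek (the fixed upright board at the right, top 70 mm above the table); x along the bottles, away from the robot; y left, across the cradle; z up. The board (bed) is 10 mm thick, 260 mm long in x, and runs from y = -39 to 426 mm. When closed, the row takes y 0 to 174 mm.
- deck (a joint): travel in m of the loading deck, a plywood bench that slides on the cradle's board, left of the row, and carries the two waiting bottles; 0 at the start, grows as it is pushed right, towards the row and the end cheek. Needed travel differs each time (30 to 44 mm). About 10 N to slide; stays where it is left.
- deck_edge (a point): middle of the deck's upper right edge, 68 mm above the table, level with the crowns of the row. Row closed when it is 174 mm from the end cheek (y = 174 mm of the cradle). Two half-round rubber strips, 2 mm high and 28 mm apart, make a seat under each waiting bottle; seat centres 45 and 150 mm to the left of this edge.
- deck_back (a point): middle of the deck's upper left edge, 192 mm left of deck_edge, 68 mm above the table: the place to push the deck. The deck's top board is 9 mm thick and 240 mm long in x and overhangs the end wall below it by 6 mm.
- row_1: full dark glass bottle with an oily film, 58 mm across its straight body, 280 mm long, about 0.6 kg, lying with the neck (36 mm across) away from the robot; the left one of the bottom row, next to the deck. Origin at the centre of its foot, +z along its axis to the neck; it may be rolled to any angle about it.
- row_1_mid (a point): point on the axis of row_1, 110 mm from its foot: about its balance point, the place to push; the glass is 29 mm out from it.
- row_2: full dark glass bottle with an oily film, 58 mm across its straight body, 280 mm long, about 0.6 kg, lying with the neck (36 mm across) away from the robot; the middle one of the bottom row. Origin at the centre of its foot, +z along its axis to the neck; it may be rolled to any angle about it.
- row_2_mid (a point): point on the axis of row_2, 110 mm from its foot: about its balance point, the place to push; the glass is 29 mm out from it.
- row_3: full dark glass bottle with an oily film, 58 mm across its straight body, 280 mm long, about 0.6 kg, lying with the neck (36 mm across) away from the robot; the right one of the bottom row, next to the end cheek. Origin at the centre of its foot, +z along its axis to the neck; it may be rolled to any angle about it.
- row_3_mid (a point): point on the axis of row_3, 110 mm from its foot: about its balance point, the place to push; the glass is 29 mm out from it.
- front_bottle: full dark glass bottle with an oily film, 58 mm across its straight body, 280 mm long, about 0.6 kg, lying with the neck (36 mm across) away from the robot; waiting on the deck, on the seat nearer the row (the right one). Origin at the centre of its foot, +z along its axis to the neck; it may be rolled to any angle about it.
- front_bottle_mid (a point): point on the axis of front_bottle, 110 mm from its foot: about its balance point, the place to push; the glass is 29 mm out from it.
- rear_bottle: full dark glass bottle with an oily film, 58 mm across its straight body, 280 mm long, about 0.6 kg, lying with the neck (36 mm across) away from the robot; waiting on the deck, on the seat farther from the row (the left one). Origin at the centre of its foot, +z along its axis to the neck; it may be rolled to any angle about it.
- rear_bottle_mid (a point): point on the axis of rear_bottle, 110 mm from its foot: about its balance point, the place to push; the glass is 29 mm out from it.
- standing_bottle: full bottle standing upright to the right of the cradle, 58 mm across and 280 mm tall; origin under its foot; a bystander.

How it is judged:
By the outcome, as a careful person would: the job done as asked, in the order asked, and still so for the second after the job is handed in, with the robot touching nothing.
It also fails if it takes over 58 s, if anything falls off the work surface, if the arm or the gripper's body presses on something with over 40 N, if the wrist force passes 120 N, or if a joint passes its speed limit or range.

## Working session

There is one attempt and no reset: what is moved stays moved. The work goes in short steps, Python scripts to look and compute and a shell command to move; the robot and the scene stay as the last step left them, time stands still between calls to the robot, and variables do not carry over. Pictures are saved under pics/ and viewed, and the job is handed in when it is done.

```bash
mkdir -p pics; ls; python3 - <<'E'
from bench import *
import cv2,json
s=read_state(); print(s)
for n in ("side","top","wrist"):
    f=grab_frame(n); cv2.imwrite(f"pics/{n}0.png",f["frame"])
    print(n,f["mtx"],f["distortion"],f.get("T",f.get("mount")))
E
```

```text
pics
{'clock': 0.0, 'q': array([-1.21069681,  0.60012103, -0.00256121,  1.60012949,  0.00180538,
        0.94287355, -0.07977203]), 'joint_vel': array([-0.00195195, -0.00149129, -0.0007175 ,  0.00094221, -0.00019702,
        0.00167876,  0.00047709]), 'effort': array([-1.06080897e-03, -7.76451373e+01,  1.56458650e+00, -2.58000487e+01,
        1.24244846e-02,  9.08255082e-03, -1.71190260e-05]), 'eef_pos': array([0.30651472, 0.6565074 , 0.23041978]), 'tcp_rot': array([-3.14006942e+00,  1.34771507e-04,  2.70489772e+00]), 'contact_force': array([-0.25848316, -0.41036846, -0.82889829]), 'moment': array([-0.01712951, -0.02516106,  0.01300736]), 'width': 1.002148389388319}
side [[395.52207092   0.         256.28719402]
 [  0.         395.52207092 185.64238906]
 [  0.           0.           1.        ]] [-0.13801262  0.          0.          0.          0.        ] [[ 0.9660393  -0.154902    0.20681741  0.29594548]
 [-0.25771725 -0.51965835  0.81457781 -0.96545877]
 [-0.01870533 -0.8402146  -0.54193131  0.73148177]
 [ 0.          0.          0.          1.        ]]
top [[410.96970276   0.         256.72624448]
 [  0.         410.96970276 196.6577149 ]
 [  0.           0.           1.        ]] [0.02125043 0.         0.         0.         0.        ] [[ 0.00292407 -0.98152943  0.19128888  0.32519057]
 [-0.99999287 -0.00332731 -0.00178686  0.01561161]
 [ 0.00239034 -0.19128229 -0.98153215  1.26037502]
 [ 0.          0.          0.          1.        ]]
wrist [[328.80938974   0.         259.62387314]
 [  0.         328.80938974 187.2491173 ]
 [  0.           0.           1.        ]] [-0.08619634  0.          0.          0.          0.        ] [[-5.00783454e-04 -9.44594821e-01 -3.28238287e-01  8.45919399e-02]
 [ 9.99999663e-01 -6.86510941e-04  4.49951757e-04 -6.14216646e-04]
 [-6.50361275e-04 -3.28237952e-01  9.44594847e-01 -1.40855969e-01]
 [ 0.00000000e+00  0.00000000e+00  0.00000000e+00  1.00000000e+00]]
```

View pics/top0.png

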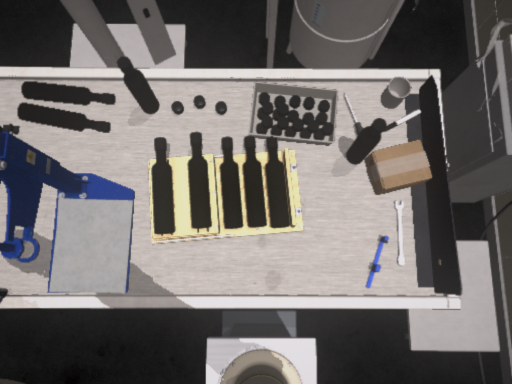

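View pics/side0.png

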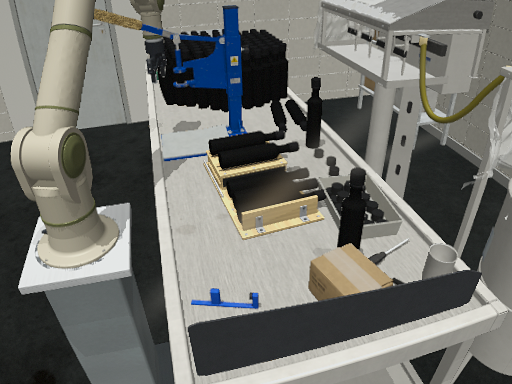

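View pics/wrist0.png

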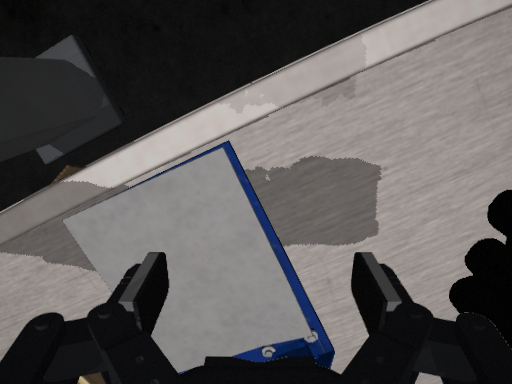

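Top view: the deck with two bottles is at about (150–215, 150–240), the row at x≈232, 255 and 279, and the end cheek at x≈292. I'll enlarge it.

```bash
python3 - <<'E'
import cv2
a=cv2.imread("pics/top0.png")
c=a[125:250,140:310]; cv2.imwrite("pics/topc.png",cv2.resize(cv2.convertScaleAbs(c,alpha=1.3,beta=20),None,fx=4.5,fy=4.5,interpolation=cv2.INTER_CUBIC))
a=cv2.imread("pics/side0.png")
c=a[120:240,195:345]; cv2.imwrite("pics/sidec.png",cv2.resize(cv2.convertScaleAbs(c,alpha=1.5,beta=30),None,fx=4.8,fy=4.8,interpolation=cv2.INTER_CUBIC))
E
```

```text
(no output)
```

View pics/topc.png

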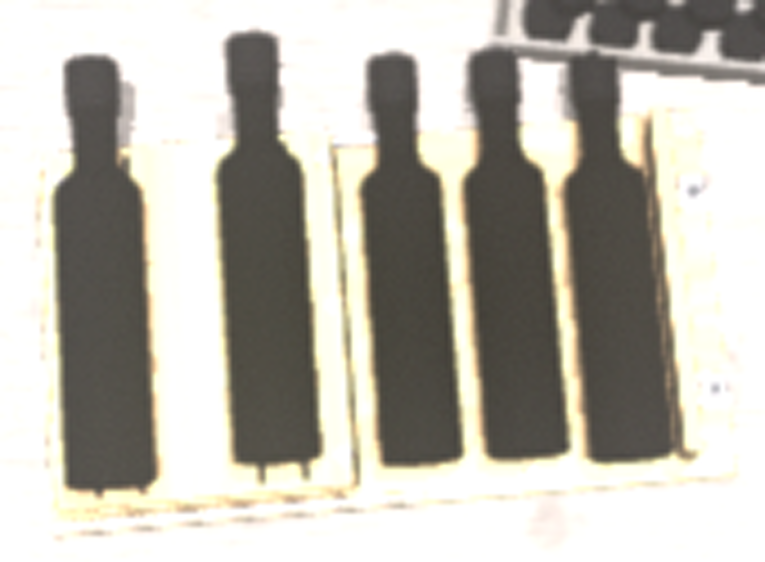

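View pics/sidec.png

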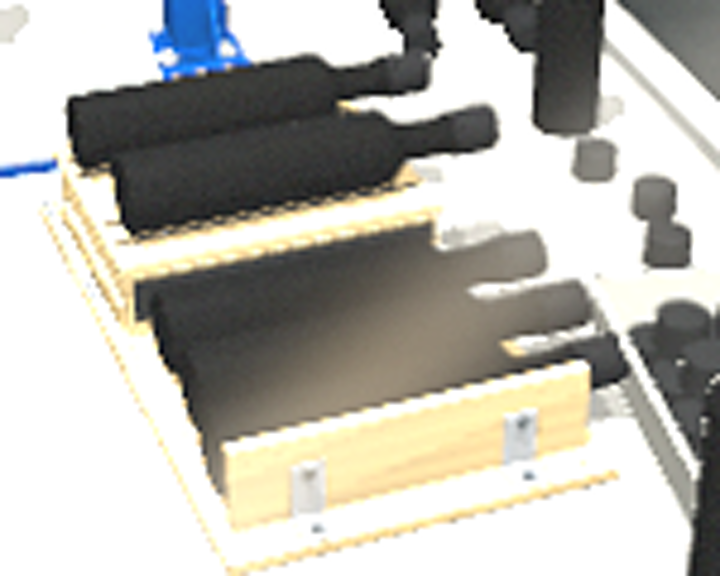

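```bash
cat > h.py <<'E'
import numpy as np,cv2
from bench import *
def ray(f,px,z):
    n=cv2.undistortPoints(np.array([[px]],float),f["mtx"],np.array(f["distortion"],float))[0,0]
    T=np.array(f["T"]);d=T[:3,:3]@[n[0],n[1],1];o=T[:3,3]
    return (o+d*(z-o[2])/d[2])
def proj(f,P):
    T=np.linalg.inv(np.array(f["T"]));r,_=cv2.Rodrigues(T[:3,:3])
    return cv2.projectPoints(np.array(P,float).reshape(-1,1,3),r,T[:3,3],f["mtx"],np.array(f["distortion"],float))[0][:,0]
def crop(f,x0,y0,w,h,k,name,a=1,b=0):
    c=cv2.convertScaleAbs(f["frame"][y0:y0+h,x0:x0+w],alpha=a,beta=b)
    cv2.imwrite(name,cv2.resize(c,None,fx=k,fy=k,interpolation=cv2.INTER_CUBIC))
E
python3 - <<'E'
from h import *
f=grab_frame("top")
crop(f,145,130,80,115,5.2,"pics/tA.png",.95,0)
crop(f,210,130,100,115,5.2,"pics/tB.png",.95,0)
E
```

```text
(no output)
```

View pics/tA.png

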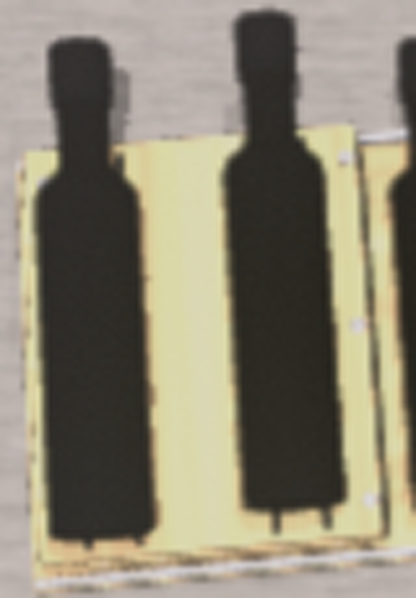

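View pics/tB.png

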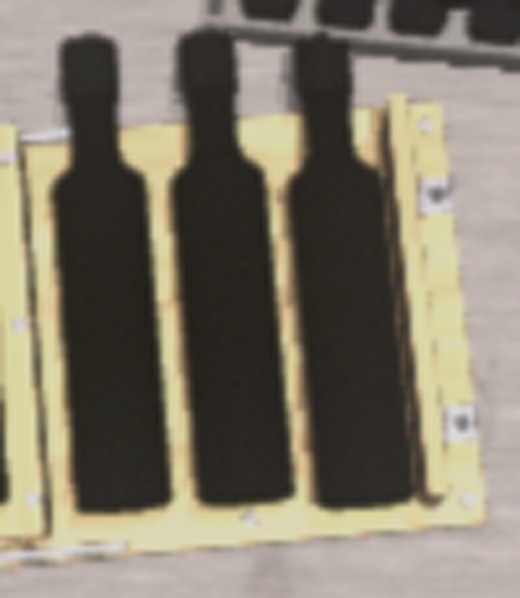

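```bash
python3 - <<'E'
from h import *
f=grab_frame("top")
A=lambda x,y:((x+.5)/5.2-.5+145,(y+.5)/5.2-.5+130)
B=lambda x,y:((x+.5)/5.2-.5+210,(y+.5)/5.2-.5+130)
P=lambda n,p,z:print(n,(ray(f,p,z)*1000).round(1))
c=[ray(f,A(*p),.068)[:2]*1000 for p in[(23,152),(354,126),(387,537),(37,563)]]
print(np.round(c,1)); 
for i in range(4):
    d=c[(i+1)%4]-c[i];print(np.hypot(*d).round(1),np.degrees(np.arctan2(d[1],d[0])).round(2))
P("edge",((np.array(A(354,126))+A(387,537))/2),.068)
P("back",((np.array(A(23,152))+A(37,563))/2),.068)
P("cheek far",B(388,95),.07);P("cheek near",B(424,500),.07)
P("bedFR",B(486,520),.01);P("bedBR",B(441,103),.01);P("bed front left",A(35,590),.01)
# bottles
for n,Q,z,pl,pr,ql,qr in [("rear",A,.097,(45,440),(152,435),(37,220),(140,215)),("front",A,.097,(241,410),(343,405),(226,195),(325,190)),
 ("r1",B,.039,(70,400),(168,395),(56,200),(148,195)),("r2",B,.039,(192,400),(288,395),(175,190),(265,185)),("r3",B,.039,(312,400),(408,395),(291,190),(379,185))]:
    a=(ray(f,Q(*pl),z)+ray(f,Q(*pr),z))*500;b=(ray(f,Q(*ql),z)+ray(f,Q(*qr),z))*500
    d=b-a;print(n,a.round(1),b.round(1),"w",np.linalg.norm(ray(f,Q(*pl),z)-ray(f,Q(*pr),z)).round(4),np.degrees(np.arctan2(d[1],d[0])).round(2))
P("rear foot",A(103,538),.097);P("front foot",A(296,507),.097)
P("r1 foot",B(122,511),.039)
print(read_state()['clock'])
E
```

```text
[[672.2 337.2]
 [688.7 146.6]
 [450.1 122.6]
 [435.1 316.9]]
191.3 -85.06
239.8 -174.26
194.8 94.41
238.0 4.9
edge [567.1 134.4  68. ]
back [551.4 326.9  68. ]
cheek far [707.6 -69.1  70. ]
cheek near [471.2 -87.   70. ]
bedFR [ 466.9 -128.4   10. ]
bedBR [ 721.9 -105.7   10. ]
bed front left [424.7 331.9  10. ]
rear [501.3 279.5  97. ] [625.9 290.8  97. ] w 0.0586 5.2
front [518.4 173.8  97. ] [640.8 186.6  97. ] w 0.0562 5.97
r1 [534.2  86.4  39. ] [653.9  98.1  39. ] w 0.0568 5.59
r2 [534.4  16.2  39. ] [660.2  28.5  39. ] w 0.0557 5.56
r3 [534.6 -53.3  39. ] [660.5 -39.5  39. ] w 0.0558 6.28
rear foot [446.1 274.5  97. ]
front foot [463.3 170.1  97. ]
r1 foot [468.1  83.7  39. ]
0.25
```

```bash
python3 - <<'E'
from h import *
s=grab_frame("side");t=grab_frame("top")
for n,p in[("mast base",(236,135)),("foot L",(165,158))]: print(n,ray(s,p,0).round(3))
for p in [(133,195),(130,292),(50,292),(60,190),(80,182),(8,130)]: print(p,ray(t,p,0).round(3),ray(t,p,.25).round(3))
for P in [(.3065,.6565,.23),(.548,.365,.23),(.548,.365,.06)]: print(P,proj(s,P),proj(t,P))
crop(s,120,0,200,190,3.2,"pics/sm.png",1.3,10)
crop(t,0,90,260,220,3,"pics/tm.png",1.2,10)
E
```

```text
mast base [0.595 0.545 0.   ]
foot L [0.285 0.428 0.   ]
(133, 195) [0.575 0.399 0.   ] [0.525 0.323 0.25 ]
(130, 292) [0.28 0.39 0.  ] [0.289 0.316 0.25 ]
(50, 292) [0.28  0.626 0.   ] [0.289 0.505 0.25 ]
(60, 190) [0.59  0.626 0.   ] [0.537 0.505 0.25 ]
(80, 182) [0.616 0.567 0.   ] [0.558 0.457 0.25 ]
(8, 130) [0.785 0.809 0.   ] [0.694 0.651 0.25 ]
(0.3065, 0.6565, 0.23) [[159.30609524  82.64503587]] [[ -8.48289998 284.58189853]]
(0.548, 0.365, 0.23) [[231.17964972  99.4256826 ]] [[119.37889875 187.75508412]]
(0.548, 0.365, 0.06) [[233.43863699 141.8966967 ]] [[138.09550712 199.94868858]]
```

View pics/sm.png

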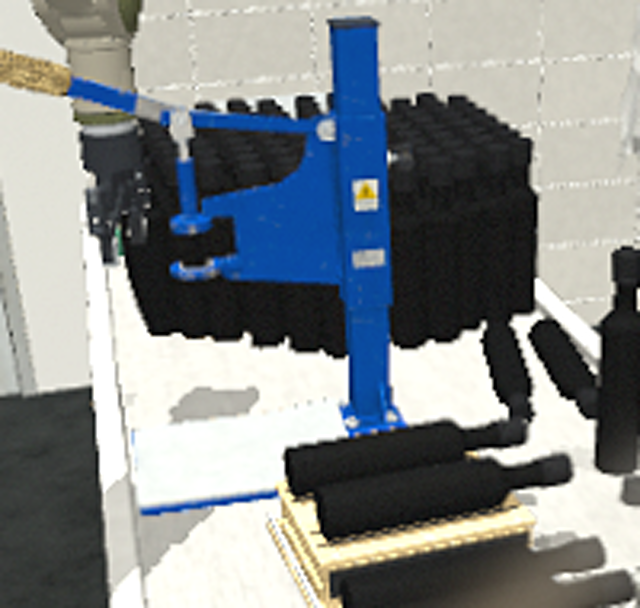

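View pics/tm.png

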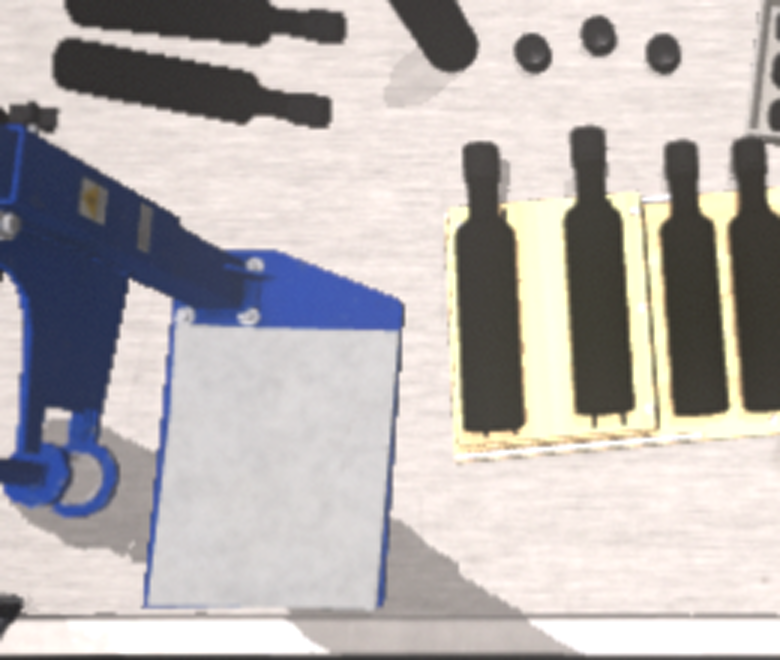

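```bash
python3 - <<'E'
from h import *
s=grab_frame("side");t=grab_frame("top")
def yp(p,y):
    n=cv2.undistortPoints(np.array([[p]],float),s["mtx"],s["distortion"])[0,0]
    T=np.array(s["T"]);d=T[:3,:3]@[n[0],n[1],1];o=T[:3,3]
    return (o+d*(y-o[1])/d[1]).round(3)
for p in [(97,15),(143,27),(120+180/3.2,120/3.2),(120+190/3.2,270/3.2),(120+355/3.2,20/3.2),(120+325/3.2,130/3.2)]:
    print(p,yp(p,.5),yp(p,.55))
for p in [(25,247),(28,245)]: print(ray(t,p,.25),ray(t,p,.3))
crop(s,0,0,180,150,4,"pics/sn.png",1.3,10)
E
```

```text
(97, 15) [0.127 0.5   0.541] [0.121 0.55  0.535]
(143, 27) [0.275 0.5   0.484] [0.274 0.55  0.476]
(176.25, 37.5) [0.386 0.5   0.437] [0.389 0.55  0.427]
(179.375, 84.375) [0.379 0.5   0.263] [0.381 0.55  0.247]
(230.9375, 6.25) [0.59 0.5  0.53] [0.6   0.55  0.524]
(221.5625, 40.625) [0.549 0.5   0.411] [0.558 0.55  0.4  ]
[0.39573719 0.57570933 0.25      ] [0.39224608 0.54799201 0.3       ]
[0.4005698  0.56906781 0.25      ] [0.39683954 0.54167915 0.3       ]
```

View pics/sn.png

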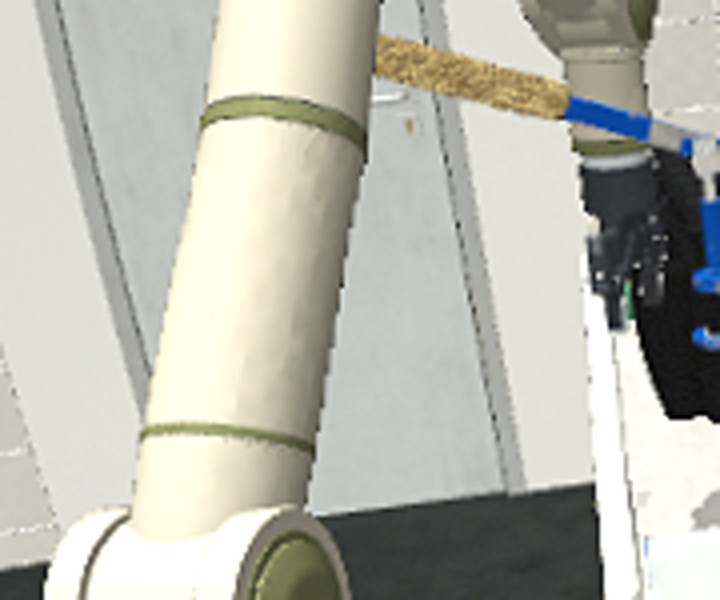

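Side view: a blue bottle corker stands between the gripper and the cradle. Its mast is near (0.60, 0.55) and about 0.53 m high, and its lever runs at y≈0.55 and z≈0.45–0.54. The forearm passes over the lever, so I'll raise the tool above it before crossing.

```bash
python3 -m crank '[{"tz":60},{"tz":120},{"tz":180},{"tz":240},{"tz":300},{"tz":350},{"tz":380},{"tz":380}]' 255 40; python3 - <<'E'
from h import *
print(read_state()['q'].round(2))
s=grab_frame("side");cv2.imwrite("pics/s1.png",s["frame"])
E
```

```text
[-1.21  0.6  -0.    1.6   0.    0.94 -0.08]$[0]: bad value
```

View pics/s1.png

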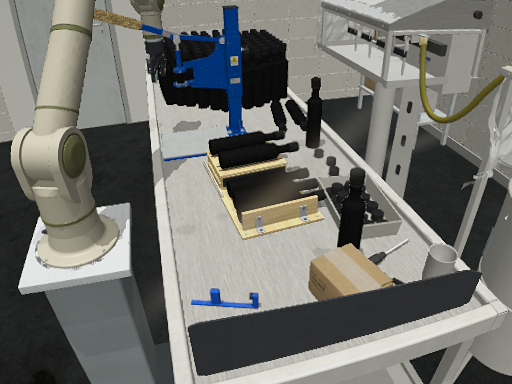

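The call was refused because each row needs all four keys.

```bash
python3 -m crank '[{"tx":0,"ty":0,"tz":60,"roll":0},{"tx":0,"ty":0,"tz":120,"roll":0},{"tx":0,"ty":0,"tz":180,"roll":0},{"tx":0,"ty":0,"tz":240,"roll":0},{"tx":0,"ty":0,"tz":300,"roll":0},{"tx":0,"ty":0,"tz":350,"roll":0},{"tx":0,"ty":0,"tz":380,"roll":0},{"tx":0,"ty":0,"tz":380,"roll":0}]' 255 40; python3 - <<'E'
from h import *
print(read_state()['q'].round(2))
s=grab_frame("side");cv2.imwrite("pics/s2.png",s["frame"])
s=grab_frame("top");cv2.imwrite("pics/t2.png",s["frame"])
E
```

```text
clock: 1.5
eef_pos: [0.3068, 0.6571, 0.614]
tcp_rot: [3.137, -0.0, 2.705]
contact_force: [0.1, 0.1, -0.8]
width: 0.003
[-1.23  0.46  0.03  0.94 -0.01  1.74 -0.07]
```

View pics/s2.png

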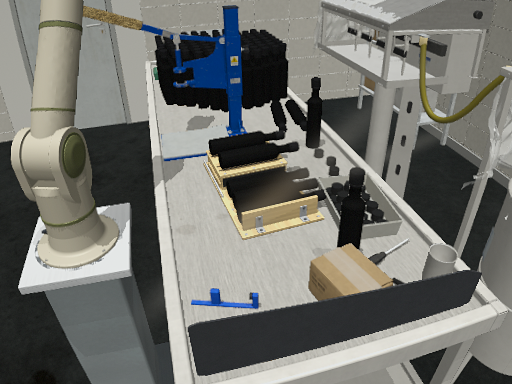

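View pics/t2.png

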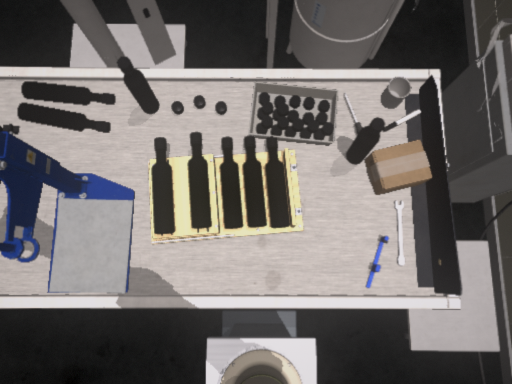

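Image: the handle is in view and ends near (82, 10), and the arm is above it. Next I'll cross over and turn.

```bash
python3 -m crank '[{"tx":0,"ty":-55,"tz":0,"roll":0},{"tx":0,"ty":-110,"tz":0,"roll":-5},{"tx":10,"ty":-165,"tz":0,"roll":-15},{"tx":40,"ty":-215,"tz":0,"roll":-25},{"tx":90,"ty":-245,"tz":0,"roll":-35},{"tx":145,"ty":-265,"tz":0,"roll":-45},{"tx":200,"ty":-283,"tz":0,"roll":-55},{"tx":241,"ty":-293,"tz":-20,"roll":-60},{"tx":241,"ty":-293,"tz":-80,"roll":-60},{"tx":241,"ty":-293,"tz":-140,"roll":-60}]'; python3 - <<'E'
from h import *
print(read_state()['q'].round(2))
s=grab_frame("side");cv2.imwrite("pics/s3.png",s["frame"])
E
```

```text
clock: 2.85
eef_pos: [0.5476, 0.363, 0.4679]
tcp_rot: [-3.14, 0.001, 1.656]
contact_force: [0.9, 0.2, -0.9]
width: 0.002
[-0.88  0.36  0.32  1.45 -0.11  1.35 -0.47]
```

View pics/s3.png

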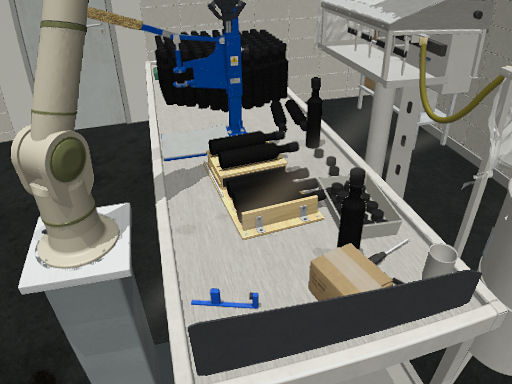

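```bash
python3 -m crank '[{"tx":0,"ty":0,"tz":-60,"roll":0},{"tx":0,"ty":0,"tz":-120,"roll":0},{"tx":0,"ty":0,"tz":-180,"roll":0},{"tx":0,"ty":0,"tz":-240,"roll":0},{"tx":0,"ty":0,"tz":-290,"roll":0},{"tx":0,"ty":0,"tz":-335,"roll":0},{"tx":0,"ty":0,"tz":-370,"roll":0},{"tx":0,"ty":0,"tz":-390,"roll":0},{"tx":0,"ty":0,"tz":-390,"roll":0}]'; python3 - <<'E'
from h import *
s=read_state();print(s['q'].round(2),s['eef_pos'])
s=grab_frame("side");crop(s,130,30,220,190,3.2,"pics/s4.png",1.2,10)
t=grab_frame("top");crop(t,80,110,220,150,3.5,"pics/t4.png")
E
```

```text
clock: 4.03
eef_pos: [0.5473, 0.3637, 0.0804]
tcp_rot: [-3.14, 0.001, 1.658]
contact_force: [1.1, 0.4, 0.3]
width: -0.001
[-0.8   0.71  0.2   1.88 -0.24  0.58 -0.36] [0.54726686 0.36369271 0.08035914]
```

View pics/s4.png

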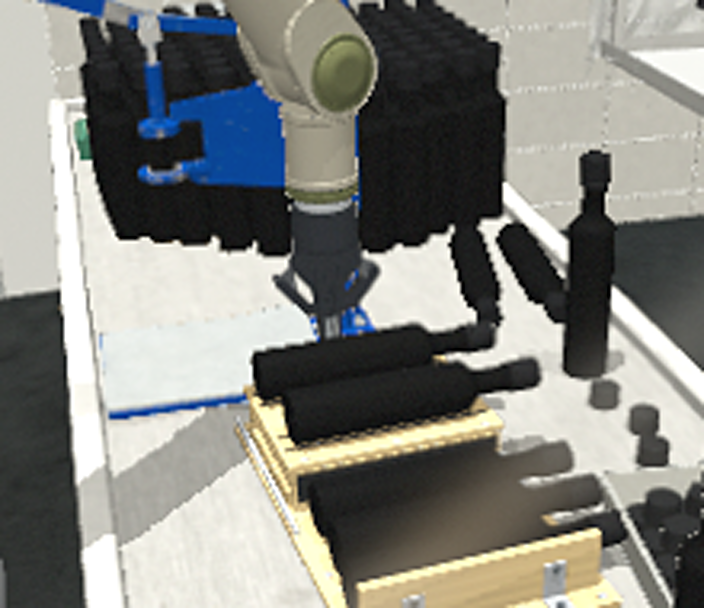

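View pics/t4.png

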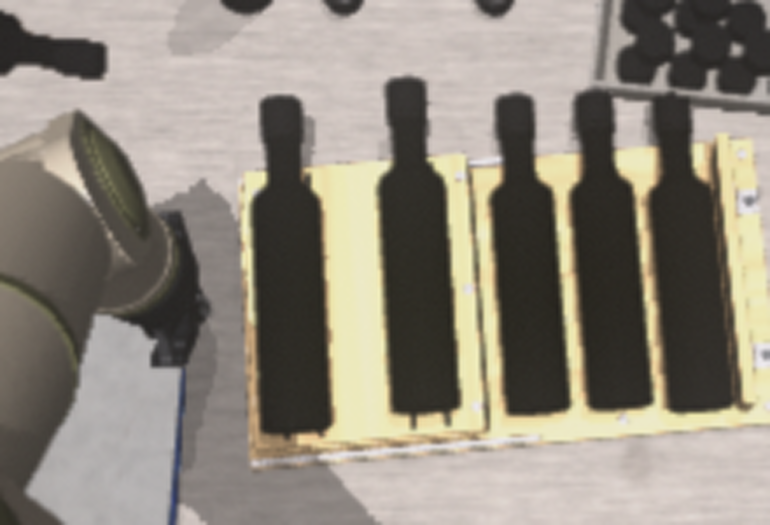

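Images: the shut fingers stand left of the rear bottle, at top crop (180, 300), clear of the deck. I'll lower them and push.

```bash
python3 -m crank '[{"tx":0,"ty":0,"tz":-22,"roll":0},{"tx":1,"ty":-6,"tz":-22,"roll":0},{"tx":2,"ty":-13,"tz":-22,"roll":0},{"tx":3,"ty":-20,"tz":-22,"roll":0},{"tx":3,"ty":-25,"tz":-22,"roll":0},{"tx":3,"ty":-30,"tz":-22,"roll":0},{"tx":3,"ty":-35,"tz":-22,"roll":0},{"tx":4,"ty":-40,"tz":-22,"roll":0}]'
```

```text
clock: 5.12
eef_pos: [0.552, 0.3283, 0.06]
tcp_rot: [3.139, -0.005, 1.661]
contact_force: [-0.9, 11.1, 0.3]
width: -0.001
```

```bash
python3 -m crank '[{"tx":0,"ty":-5,"tz":0,"roll":0},{"tx":1,"ty":-10,"tz":0,"roll":0},{"tx":1,"ty":-15,"tz":0,"roll":0},{"tx":2,"ty":-19,"tz":0,"roll":0},{"tx":2,"ty":-19,"tz":0,"roll":0}]'; python3 - <<'E'
from h import *
t=grab_frame("top");crop(t,145,130,155,115,5,"pics/t5.png",.95)
E
```

```text
clock: 5.75
eef_pos: [0.5539, 0.3084, 0.06]
tcp_rot: [3.14, -0.004, 1.66]
contact_force: [-1.4, 8.7, 1.3]
width: 0.001
```

View pics/t5.png

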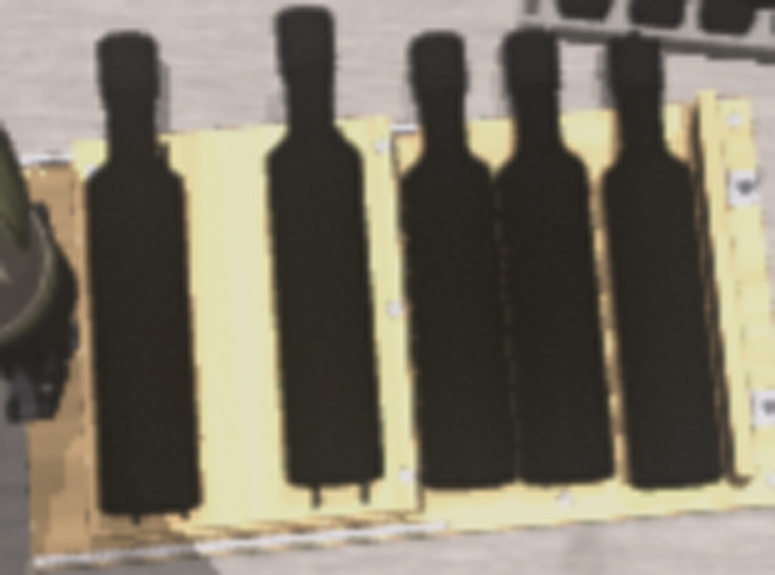

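Top view: row_1 now touches row_2, with gaps left at row_3 and the end cheek. About 10 mm to go.

```bash
python3 -m crank '[{"tx":0,"ty":-4,"tz":0,"roll":0},{"tx":1,"ty":-8,"tz":0,"roll":0},{"tx":1,"ty":-8,"tz":0,"roll":0}]';  python3 -m crank '[{"tx":0,"ty":-2,"tz":0,"roll":0},{"tx":0,"ty":-2,"tz":0,"roll":0}]'; python3 - <<'E'
from h import *
t=grab_frame("top");crop(t,145,130,155,115,5,"pics/t6.png",.95)
E
```

```text
clock: 6.18
eef_pos: [0.5546, 0.3004, 0.0599]
tcp_rot: [3.14, -0.004, 1.66]
contact_force: [-1.1, 8.9, 1.7]
width: 0.001
clock: 6.42
eef_pos: [0.5548, 0.2987, 0.06]
tcp_rot: [3.14, -0.004, 1.66]
contact_force: [-0.9, 9.2, 0.7]
width: 0.004
```

View pics/t6.png

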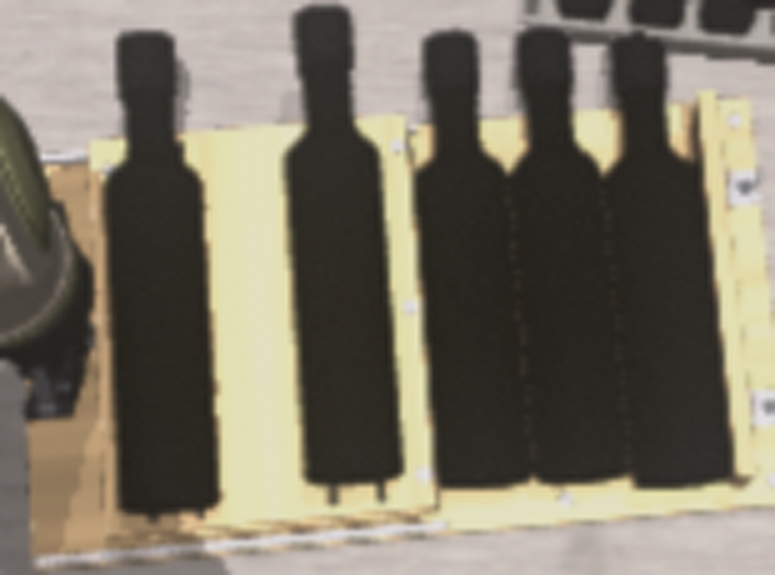

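Top view: the row is almost closed, with only a sliver left at the end cheek. I'll continue in small steps and watch the force.

```bash
python3 -m crank '[{"tx":0,"ty":-1,"tz":0,"roll":0},{"tx":0,"ty":-1,"tz":0,"roll":0}]';  python3 -m crank '[{"tx":0,"ty":-1,"tz":0,"roll":0},{"tx":0,"ty":-1,"tz":0,"roll":0}]' | sed -n '2p;4p'; 
```

```text
clock: 6.72
eef_pos: [0.5548, 0.2978, 0.06]
tcp_rot: [3.14, -0.004, 1.66]
contact_force: [-1.5, 9.8, 0.2]
width: -0.001
eef_pos: [0.5549, 0.2969, 0.06]
contact_force: [-0.1, 10.2, 1.2]
```

```bash
for i in 1 2 3; do python3 -m crank '[{"tx":0,"ty":-1,"tz":0,"roll":0},{"tx":0,"ty":-1,"tz":0,"roll":0}]' | sed -n '2p;4p'; done; python3 - <<'E'
from h import *
t=grab_frame("top");crop(t,145,130,155,115,5,"pics/t7.png",.95)
E
```

```text
eef_pos: [0.555, 0.2961, 0.06]
contact_force: [-0.3, 11.2, -0.1]
eef_pos: [0.555, 0.296, 0.06]
contact_force: [-0.4, 13.6, -0.8]
eef_pos: [0.555, 0.296, 0.0601]
contact_force: [-0.8, 16.1, -1.4]
```

View pics/t7.png

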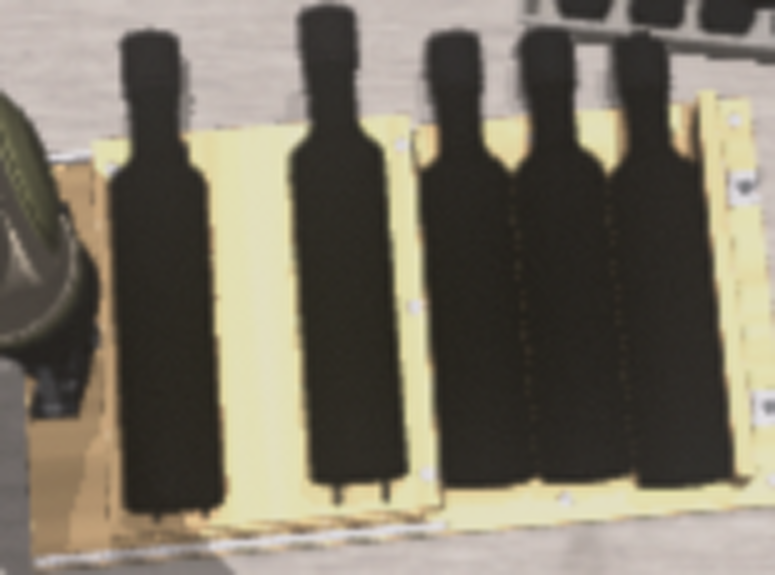

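Force rose to 16 N with no motion, so the row is closed, and the picture agrees. Now I'll back off, rise, turn the jaws across the bottles and open them.

```bash
python3 -m crank '[{"tx":-1,"ty":12,"tz":0,"roll":0},{"tx":-2,"ty":25,"tz":0,"roll":0},{"tx":-2,"ty":25,"tz":60,"roll":0},{"tx":-2,"ty":25,"tz":120,"roll":10},{"tx":-2,"ty":0,"tz":170,"roll":20},{"tx":0,"ty":-40,"tz":190,"roll":30},{"tx":8,"ty":-80,"tz":190,"roll":40},{"tx":16,"ty":-120,"tz":190,"roll":50},{"tx":24,"ty":-152,"tz":190,"roll":60},{"tx":24,"ty":-152,"tz":190,"roll":70}]' 30;  python3 -m crank '[{"tx":0,"ty":0,"tz":0,"roll":10},{"tx":0,"ty":0,"tz":0,"roll":20},{"tx":0,"ty":0,"tz":0,"roll":20}]'; python3 - <<'E'
from h import *
print(read_state()['q'].round(2))
w=grab_frame("wrist");cv2.imwrite("pics/w8.png",w["frame"])
s=grab_frame("side");crop(s,130,30,220,190,3.2,"pics/s8.png",1.2,10)
E
```

```text
clock: 9.02
eef_pos: [0.5793, 0.1342, 0.2493]
tcp_rot: [-3.14, 0.0, 2.88]
contact_force: [0.3, -0.1, -0.2]
width: 0.883
clock: 9.4
eef_pos: [0.5786, 0.1376, 0.2491]
tcp_rot: [-3.141, -0.001, -3.057]
contact_force: [0.1, -0.8, -0.2]
width: 0.879
[-0.21  0.43 -0.17  1.88  0.1   0.84  1.23]
```

View pics/w8.png

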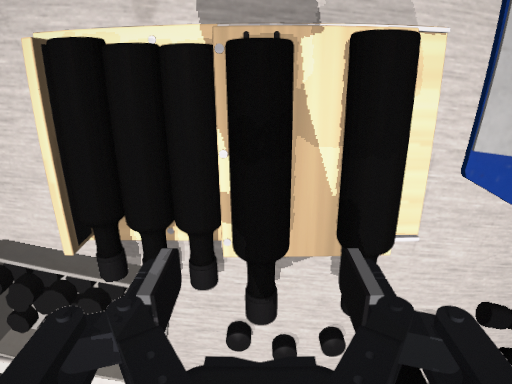

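View pics/s8.png

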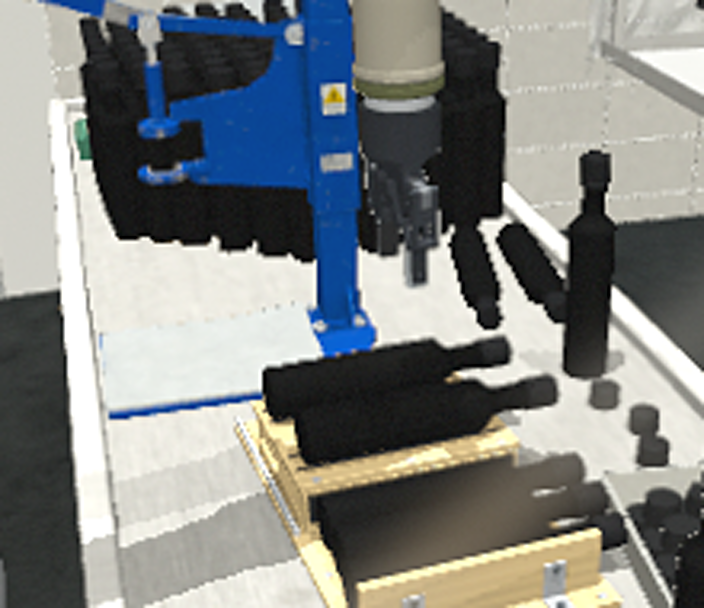

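Wrist view: the front bottle's body spans x≈233–294 at y≈150 and the rear bottle x≈345–412. The row bottles are touching side by side on the left.

```bash
cat >> h.py <<'E'
from scipy.spatial.transform import Rotation as Ro
def wristT():
    s=read_state();w=grab_frame("wrist")
    M=np.eye(4);M[:3,:3]=Ro.from_euler('xyz',s['tcp_rot']).as_matrix();M[:3,3]=s['eef_pos']
    w=dict(w);w["T"]=M@np.array(w["mount"]);return w,s
C=5.1*np.pi/180
U=np.array([np.cos(C),np.sin(C)]);V=np.array([-np.sin(C),np.cos(C)])
def cr(p): p=np.array(p)[:2]*1000; return (p@U).round(1),(p@V+130.3).round(1)  # cradle y in mm, u raw
def axis(f,l,r,z):
    # axis cradle y from left/right silhouettes
    a=ray(f,l,z);b=ray(f,r,z);m=(a+b)/2;return cr(m),m.round(4),np.linalg.norm(a-b).round(4)
E
python3 - <<'E'
from h import *
w,s=wristT()
for n,l,r,z in[("front",(229,90),(295,90),.097),("front",(234,200),(291,200),.097),("rear",(350,90),(416,90),.097),("rear",(341,200),(400,200),.097),
 ("r3",(51,90),(112,90),.039),("r2",(108,90),(163,90),.039),("r1",(163,90),(216,90),.039),("r1",(171,190),(220,190),.039)]:
    print(n,axis(w,l,r,z))
print(cr(s['eef_pos']))
print("deck edge",cr(ray(w,(217,50),.068)),cr(ray(w,(226,243),.068)),"deck R back",cr(ray(w,(441,100),.068)))
E
```

```text
front ((np.float64(516.8), np.float64(218.1)), array([0.507 , 0.1334, 0.097 ]), np.float64(0.0569))
front ((np.float64(618.5), np.float64(218.1)), array([0.6083, 0.1424, 0.097 ]), np.float64(0.0546))
rear ((np.float64(516.5), np.float64(323.9)), array([0.4972, 0.2388, 0.097 ]), np.float64(0.0591))
rear ((np.float64(619.4), np.float64(322.8)), array([0.5999, 0.2468, 0.097 ]), np.float64(0.0583))
r3 ((np.float64(515.3), np.float64(27.0)), array([ 0.5224, -0.057 ,  0.039 ]), np.float64(0.0682))
r2 ((np.float64(517.2), np.float64(86.2)), array([0.5191, 0.0021, 0.039 ]), np.float64(0.0589))
r1 ((np.float64(518.5), np.float64(143.3)), array([0.5153, 0.0591, 0.039 ]), np.float64(0.0553))
r1 ((np.float64(628.5), np.float64(142.3)), array([0.625 , 0.0678, 0.039 ]), np.float64(0.0561))
(np.float64(588.6), np.float64(216.1))
deck edge (np.float64(481.8), np.float64(177.1)) (np.float64(680.7), np.float64(177.7)) deck R back (np.float64(526.4), np.float64(393.9))
```

Good agreement: front axis at cradle y 218, rear at 323.5, row at about 27, 86 and 143. Lower over the front bottle.

```bash
python3 -m crank '[{"tx":0,"ty":2,"tz":-60,"roll":0},{"tx":0,"ty":2,"tz":-100,"roll":0},{"tx":0,"ty":2,"tz":-130,"roll":0},{"tx":0,"ty":2,"tz":-155,"roll":0},{"tx":0,"ty":2,"tz":-169,"roll":0},{"tx":0,"ty":2,"tz":-169,"roll":0}]'; python3 - <<'E'
from h import *
print(cr(read_state()['eef_pos']))
w=grab_frame("wrist");cv2.imwrite("pics/w9.png",w["frame"])
s=grab_frame("side");crop(s,180,70,150,140,4.2,"pics/s9.png",1.3,20)
E
```

```text
clock: 10.3
eef_pos: [0.5783, 0.14, 0.0797]
tcp_rot: [-3.141, -0.001, -3.055]
contact_force: [-0.2, -0.5, 0.2]
width: 0.882
(np.float64(588.5), np.float64(218.3))
```

View pics/w9.png

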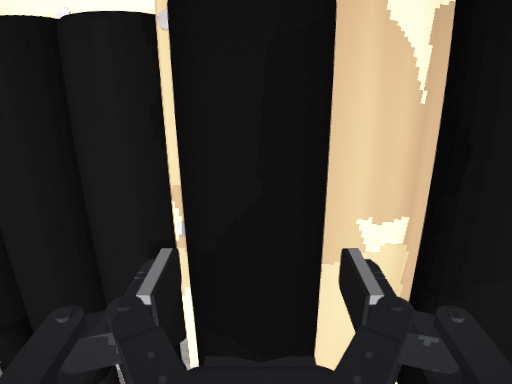

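View pics/s9.png

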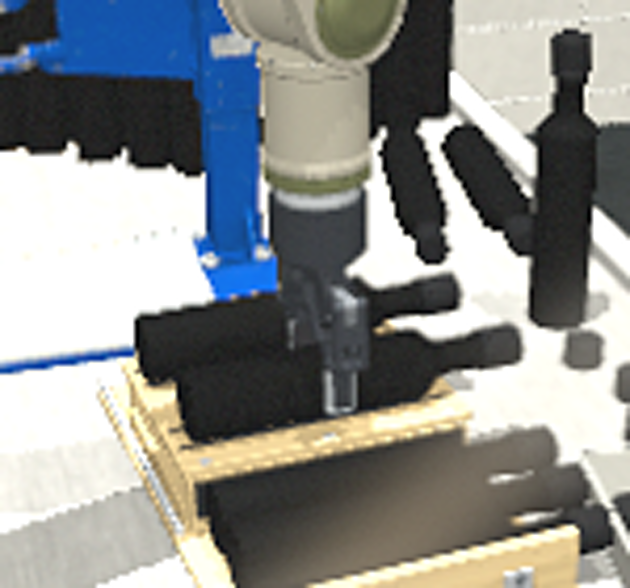

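Images: the fingers straddle the front bottle with slack on both sides. I'll narrow the cage to about 64 mm without gripping, and start rolling.

```bash
python3 -m crank '[{"tx":0,"ty":0,"tz":-5,"roll":0},{"tx":0,"ty":0,"tz":-5,"roll":0},{"tx":0,"ty":0,"tz":-5,"roll":0},{"tx":0,"ty":-4,"tz":-5,"roll":0},{"tx":1,"ty":-8,"tz":-5,"roll":0},{"tx":1,"ty":-12,"tz":-5,"roll":0},{"tx":1,"ty":-16,"tz":-5,"roll":0},{"tx":2,"ty":-20,"tz":-5,"roll":0},{"tx":2,"ty":-24,"tz":-5,"roll":0},{"tx":2,"ty":-28,"tz":-5,"roll":0}]' 63 20; python3 - <<'E'
from h import *
print(cr(read_state()['eef_pos']))
w=grab_frame("wrist");cv2.imwrite("pics/w10.png",w["frame"])
E
```

```text
clock: 11.65
eef_pos: [0.5807, 0.1113, 0.0752]
tcp_rot: [-3.141, -0.0, -3.055]
contact_force: [-0.2, 1.1, 0.4]
width: 0.753
(np.float64(588.3), np.float64(189.6))
```

View pics/w10.png

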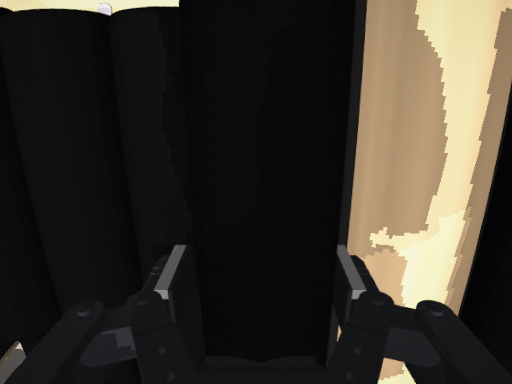

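The bottle is over the strip and follows in the cage. Continuing at about 35 mm/s.

```bash
python3 -m crank '[{"tx":0,"ty":-4,"tz":0,"roll":0},{"tx":1,"ty":-8,"tz":0,"roll":0},{"tx":1,"ty":-12,"tz":0,"roll":0},{"tx":1,"ty":-16,"tz":0,"roll":0},{"tx":2,"ty":-20,"tz":0,"roll":0},{"tx":2,"ty":-24,"tz":0,"roll":0},{"tx":3,"ty":-28,"tz":0,"roll":0},{"tx":3,"ty":-32,"tz":0,"roll":0},{"tx":3,"ty":-36,"tz":0,"roll":0},{"tx":4,"ty":-40,"tz":0,"roll":0}]' ; python3 - <<'E'
from h import *
print(cr(read_state()['eef_pos']))
w=grab_frame("wrist");cv2.imwrite("pics/w11.png",w["frame"])
s=grab_frame("side");crop(s,180,70,150,140,4.2,"pics/s11.png",1.3,20)
E
```

```text
clock: 12.95
eef_pos: [0.5848, 0.0726, 0.0754]
tcp_rot: [3.141, 0.0, -3.054]
contact_force: [-0.3, 3.1, 0.9]
width: 0.751
(np.float64(588.9), np.float64(150.6))
```

View pics/w11.png

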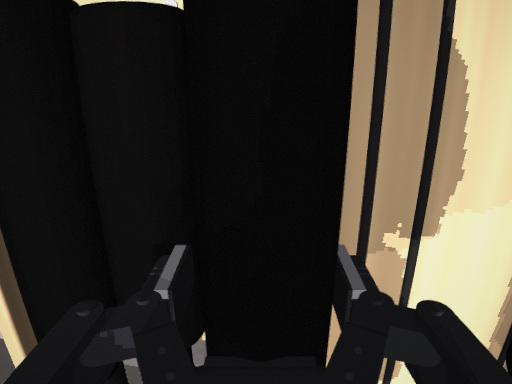

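View pics/s11.png

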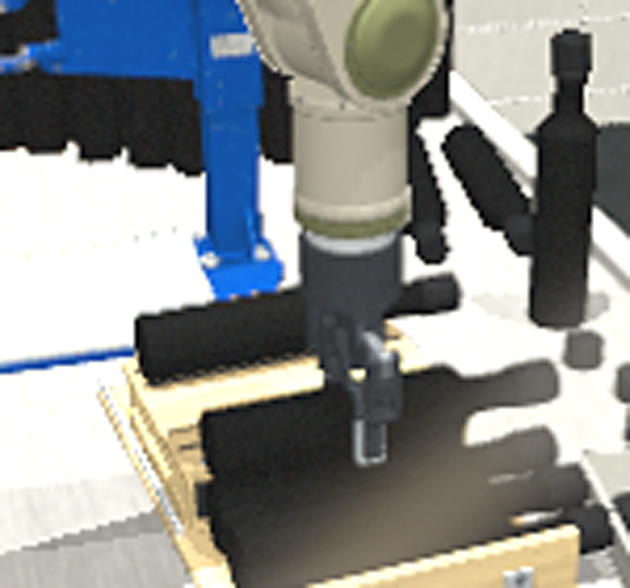

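```bash
python3 -m crank '[{"tx":0,"ty":-3,"tz":0,"roll":0},{"tx":1,"ty":-6,"tz":0,"roll":0},{"tx":1,"ty":-9,"tz":0,"roll":0},{"tx":1,"ty":-12,"tz":-1,"roll":0},{"tx":1,"ty":-15,"tz":-1,"roll":0},{"tx":2,"ty":-19,"tz":-2,"roll":0},{"tx":2,"ty":-23,"tz":-3,"roll":0},{"tx":2,"ty":-27,"tz":-4,"roll":0},{"tx":3,"ty":-31,"tz":-4,"roll":0},{"tx":3,"ty":-34,"tz":-4,"roll":0}]' 68;  python3 -m crank '[{"tx":0,"ty":-3,"tz":0,"roll":0},{"tx":1,"ty":-6,"tz":1,"roll":0},{"tx":1,"ty":-10,"tz":2,"roll":0},{"tx":1,"ty":-14,"tz":3,"roll":0},{"tx":1,"ty":-18,"tz":4,"roll":0},{"tx":2,"ty":-22,"tz":4,"roll":0},{"tx":2,"ty":-25,"tz":4,"roll":0}]'; python3 - <<'E'
from h import *
print(cr(read_state()['eef_pos']))
w=grab_frame("wrist");cv2.imwrite("pics/w12.png",w["frame"])
s=grab_frame("side");crop(s,180,70,150,140,4.2,"pics/s12.png",1.3,20)
E
```

```text
clock: 14.3
eef_pos: [0.5879, 0.0379, 0.0713]
tcp_rot: [3.141, 0.0, -3.055]
contact_force: [0.1, -0.4, 0.2]
width: 0.731
clock: 15.18
eef_pos: [0.5898, 0.0126, 0.0753]
tcp_rot: [-3.141, 0.0, -3.055]
contact_force: [-0.4, 1.2, 0.3]
width: 0.735
(np.float64(588.6), np.float64(90.5))
```

View pics/w12.png

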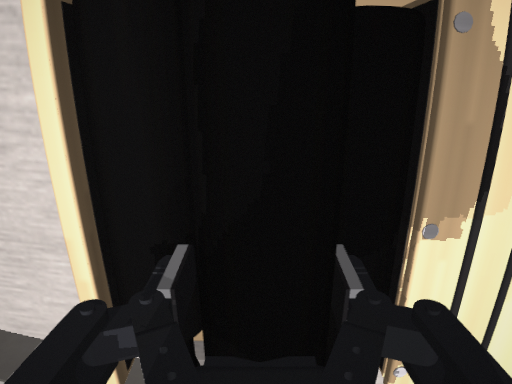

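View pics/s12.png

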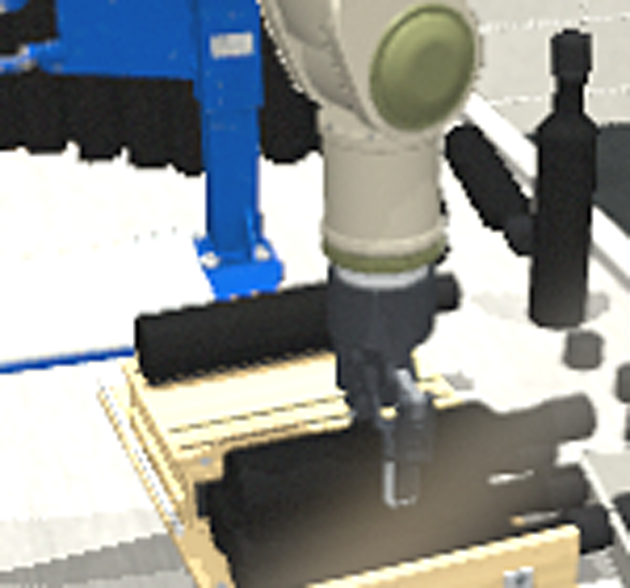

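```bash
python3 -m crank '[{"tx":0,"ty":-3,"tz":0,"roll":0},{"tx":1,"ty":-6,"tz":0,"roll":0},{"tx":1,"ty":-9,"tz":-1,"roll":0},{"tx":1,"ty":-12,"tz":-1,"roll":0},{"tx":1,"ty":-16,"tz":-2,"roll":0},{"tx":2,"ty":-20,"tz":-3,"roll":0},{"tx":2,"ty":-24,"tz":-4,"roll":0},{"tx":2,"ty":-28,"tz":-4,"roll":0},{"tx":3,"ty":-32,"tz":-4,"roll":0},{"tx":3,"ty":-32,"tz":-4,"roll":0}]'; python3 - <<'E'
from h import *
print(cr(read_state()['eef_pos']))
w=grab_frame("wrist");cv2.imwrite("pics/w13.png",cv2.convertScaleAbs(w["frame"],alpha=2.5))
s=grab_frame("side");crop(s,180,70,150,140,4.2,"pics/s13.png",1.3,20)
E
```

```text
clock: 16.52
eef_pos: [0.5929, -0.0192, 0.0714]
tcp_rot: [3.141, 0.0, -3.055]
contact_force: [-0.2, 0.9, 0.4]
width: 0.731
(np.float64(588.9), np.float64(58.5))
```

View pics/w13.png

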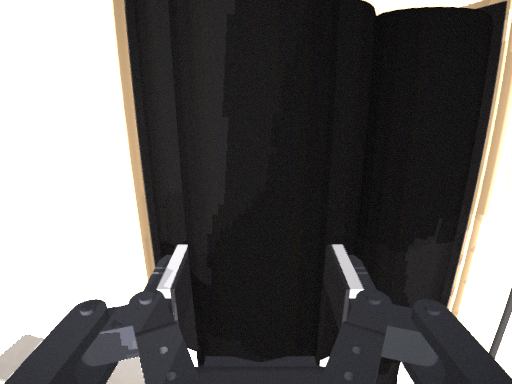

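View pics/s13.png

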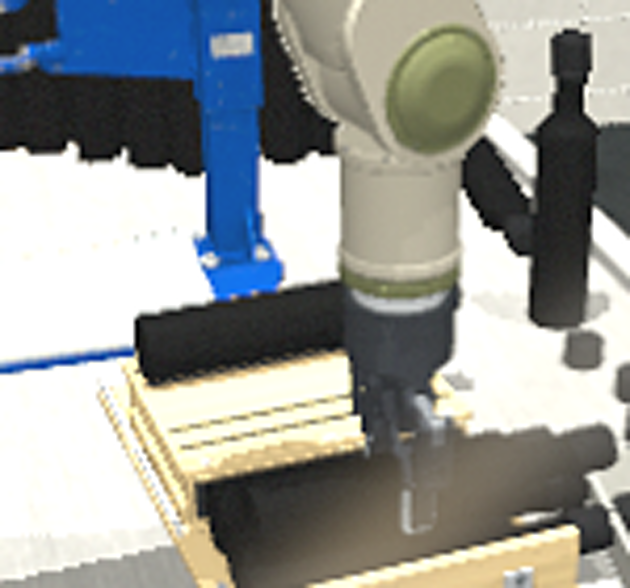

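Wrist view: the front bottle sits centred between both pads in the far saddle. I'll open the jaws, rise straight up, and go to the rear bottle.

```bash
python3 -m crank '[{"tx":0,"ty":0,"tz":0,"roll":0},{"tx":0,"ty":0,"tz":15,"roll":0},{"tx":0,"ty":0,"tz":50,"roll":0},{"tx":0,"ty":0,"tz":100,"roll":0},{"tx":0,"ty":20,"tz":140,"roll":0},{"tx":-6,"ty":70,"tz":170,"roll":0},{"tx":-14,"ty":130,"tz":180,"roll":0},{"tx":-21,"ty":190,"tz":180,"roll":0},{"tx":-27,"ty":240,"tz":180,"roll":0},{"tx":-30,"ty":263,"tz":180,"roll":0}]' 30; python3 -m crank '[{"tx":0,"ty":0,"tz":0,"roll":0},{"tx":0,"ty":0,"tz":0,"roll":0}]'; python3 - <<'E'
from h import *
w,s=wristT();print(cr(s['eef_pos']))
cv2.imwrite("pics/w14.png",cv2.convertScaleAbs(w["frame"],alpha=1.5))
t=grab_frame("top");crop(t,145,130,155,115,5,"pics/t14.png",1.5,10)
E
```

```text
clock: 17.88
eef_pos: [0.5616, 0.2475, 0.2524]
tcp_rot: [3.14, 0.001, -3.051]
contact_force: [-0.4, -0.8, -0.4]
width: 0.883
clock: 18.12
eef_pos: [0.5631, 0.2419, 0.2515]
tcp_rot: [-3.14, 0.0, -3.057]
contact_force: [-0.7, -0.5, 0.4]
width: 0.879
(np.float64(582.4), np.float64(321.2))
```

View pics/w14.png

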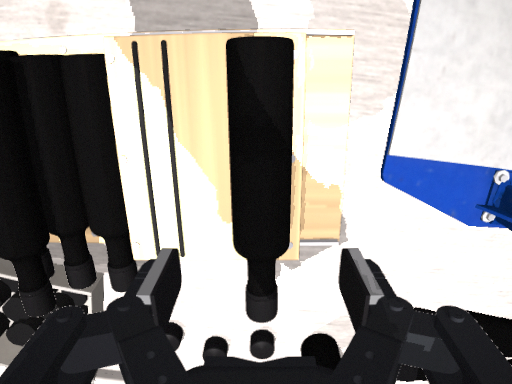

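View pics/t14.png

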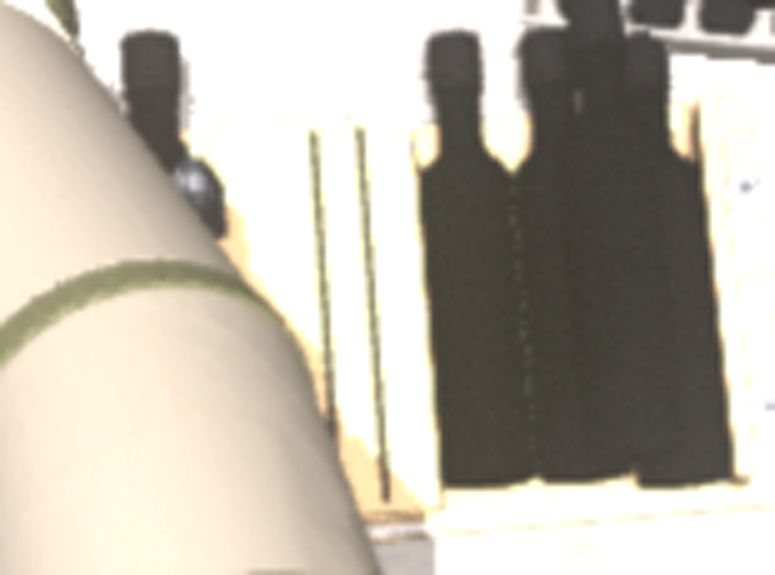

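Top view: the front bottle lies between row_2 and row_3 and looks square. Checking the rear bottle's axis.

```bash
python3 - <<'E'
from h import *
w,s=wristT();print(s['eef_pos'])
for l,r in[((228,100),(293,100)),((232,210),(290,210))]: print(axis(w,l,r,.097))
E
```

```text
[0.56324238 0.24173888 0.25137599]
((np.float64(519.4), np.float64(321.5)), array([0.5003, 0.2366, 0.097 ]), np.float64(0.0569))
((np.float64(623.8), np.float64(321.5)), array([0.6043, 0.2459, 0.097 ]), np.float64(0.0566))
```

```bash
python3 -m crank '[{"tx":0,"ty":1,"tz":-60,"roll":0},{"tx":0,"ty":1,"tz":-105,"roll":0},{"tx":0,"ty":1,"tz":-140,"roll":0},{"tx":0,"ty":1,"tz":-164,"roll":0},{"tx":0,"ty":1,"tz":-176,"roll":0},{"tx":0,"ty":1,"tz":-176,"roll":0}]'; python3 -m crank '[{"tx":0,"ty":0,"tz":0,"roll":0},{"tx":0,"ty":0,"tz":0,"roll":0},{"tx":0,"ty":-4,"tz":0,"roll":0},{"tx":1,"ty":-8,"tz":0,"roll":0},{"tx":1,"ty":-12,"tz":0,"roll":0},{"tx":1,"ty":-16,"tz":0,"roll":0},{"tx":2,"ty":-20,"tz":0,"roll":0},{"tx":2,"ty":-24,"tz":0,"roll":0},{"tx":2,"ty":-29,"tz":0,"roll":0},{"tx":3,"ty":-34,"tz":0,"roll":0}]' 65; python3 - <<'E'
from h import *
print(cr(read_state()['eef_pos']))
w=grab_frame("wrist");cv2.imwrite("pics/w15.png",cv2.convertScaleAbs(w["frame"],alpha=1.8))
E
```

```text
clock: 19.02
eef_pos: [0.5627, 0.2442, 0.0749]
tcp_rot: [-3.141, -0.001, -3.056]
contact_force: [-0.2, -0.5, 0.5]
width: 0.88
clock: 20.27
eef_pos: [0.5656, 0.2106, 0.0752]
tcp_rot: [3.142, -0.0, -3.055]
contact_force: [-0.2, 0.6, 0.3]
width: 0.746
(np.float64(582.1), np.float64(289.8))
```

View pics/w15.png

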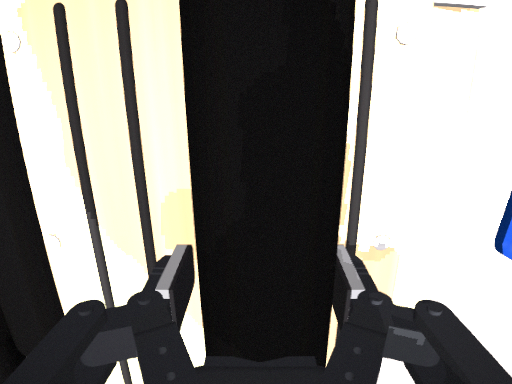

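The rear bottle rolls along squarely in the cage. Continuing over the front seat's strips.

```bash
python3 -m crank '[{"tx":0,"ty":-5,"tz":0,"roll":0},{"tx":1,"ty":-10,"tz":0,"roll":0},{"tx":1,"ty":-15,"tz":0,"roll":0},{"tx":2,"ty":-20,"tz":0,"roll":0},{"tx":2,"ty":-25,"tz":0,"roll":0},{"tx":3,"ty":-30,"tz":0,"roll":0},{"tx":3,"ty":-35,"tz":0,"roll":0},{"tx":4,"ty":-40,"tz":0,"roll":0},{"tx":4,"ty":-45,"tz":0,"roll":0},{"tx":4,"ty":-50,"tz":0,"roll":0}]'; python3 -m crank '[{"tx":0,"ty":-4,"tz":0,"roll":0},{"tx":1,"ty":-8,"tz":0,"roll":0},{"tx":1,"ty":-12,"tz":0,"roll":0},{"tx":1,"ty":-16,"tz":0,"roll":0},{"tx":2,"ty":-20,"tz":0,"roll":0},{"tx":2,"ty":-25,"tz":0,"roll":0},{"tx":3,"ty":-30,"tz":0,"roll":0},{"tx":3,"ty":-35,"tz":0,"roll":0},{"tx":4,"ty":-40,"tz":0,"roll":0},{"tx":4,"ty":-45,"tz":0,"roll":0}]'; python3 - <<'E'
from h import *
print(cr(read_state()['eef_pos']))
w=grab_frame("wrist");cv2.imwrite("pics/w16.png",cv2.convertScaleAbs(w["frame"],alpha=1.8))
E
```

```text
clock: 21.58
eef_pos: [0.5697, 0.1607, 0.0753]
tcp_rot: [3.141, 0.0, -3.055]
contact_force: [0.1, 5.6, 2.4]
width: 0.749
clock: 22.82
eef_pos: [0.5737, 0.1147, 0.0751]
tcp_rot: [-3.141, -0.0, -3.056]
contact_force: [0.1, -0.7, -0.1]
width: 0.744
(np.float64(581.6), np.float64(193.5))
```

View pics/w16.png

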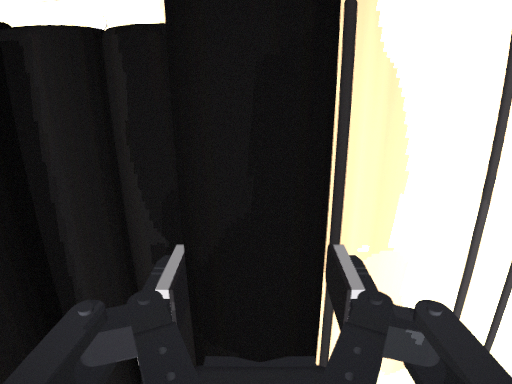

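```bash
python3 -m crank '[{"tx":0,"ty":-4,"tz":0,"roll":0},{"tx":1,"ty":-8,"tz":0,"roll":0},{"tx":1,"ty":-12,"tz":0,"roll":0},{"tx":1,"ty":-16,"tz":0,"roll":0},{"tx":2,"ty":-20,"tz":0,"roll":0},{"tx":2,"ty":-24,"tz":0,"roll":0},{"tx":3,"ty":-28,"tz":0,"roll":0},{"tx":3,"ty":-31,"tz":0,"roll":0},{"tx":3,"ty":-31,"tz":0,"roll":0}]'; python3 - <<'E'
from h import *
print(cr(read_state()['eef_pos']))
w=grab_frame("wrist");cv2.imwrite("pics/w17.png",cv2.convertScaleAbs(w["frame"],alpha=3))
E
```

```text
clock: 24.0
eef_pos: [0.5767, 0.0846, 0.0753]
tcp_rot: [-3.142, 0.0, -3.055]
contact_force: [-0.1, -0.4, 0.5]
width: 0.747
(np.float64(582.0), np.float64(163.3))
```

View pics/w17.png

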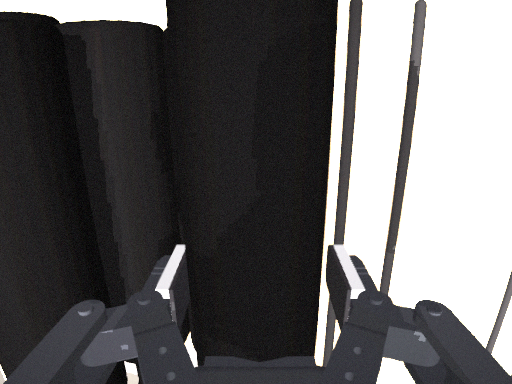

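The bottle now rests in the small hollow between the deck edge and row_1. The last saddle touches the front bottle, so the leading finger can't go down fully. I'll raise and narrow the cage so the tips hold the bottle about 22 mm above its axis, where there is room between the bottles.

```bash
python3 -m crank '[{"tx":0,"ty":-2,"tz":12,"roll":0},{"tx":0,"ty":-2,"tz":28,"roll":0},{"tx":0,"ty":-2,"tz":42,"roll":0},{"tx":0,"ty":-2,"tz":42,"roll":0}]' ; python3 -m crank '[{"tx":0,"ty":0,"tz":0,"roll":0},{"tx":0,"ty":0,"tz":0,"roll":0},{"tx":0,"ty":0,"tz":0,"roll":0}]' 129;  python3 - <<'E'
from h import *
print(cr(read_state()['eef_pos']))
w=grab_frame("wrist");cv2.imwrite("pics/w18.png",cv2.convertScaleAbs(w["frame"],alpha=3))
s=grab_frame("side");crop(s,180,70,150,140,4.2,"pics/s18.png",1.5,30)
E
```

```text
clock: 24.55
eef_pos: [0.5776, 0.0831, 0.119]
tcp_rot: [3.141, 0.003, -3.055]
contact_force: [-0.5, 0.9, -0.2]
width: 0.746
clock: 24.92
eef_pos: [0.5765, 0.0829, 0.1168]
tcp_rot: [-3.142, -0.001, -3.055]
contact_force: [-0.0, 0.1, -0.4]
width: 0.496
(np.float64(581.6), np.float64(161.6))
```

View pics/w18.png

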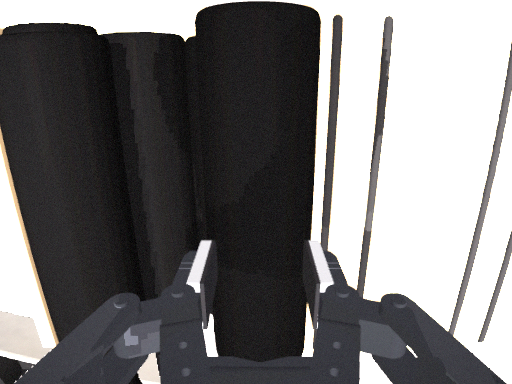

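View pics/s18.png

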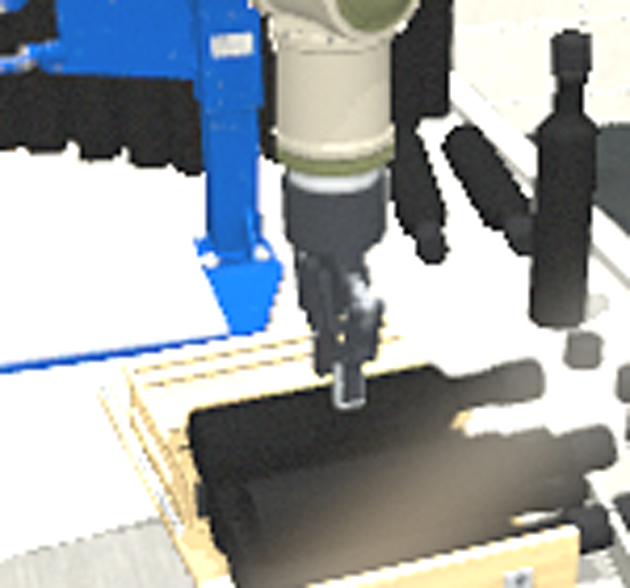

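Pads at x≈207 and 315 are centred on the bottle. I'll lower slightly and push gently up to row_1's crown.

```bash
python3 -m crank '[{"tx":0,"ty":0,"tz":-2,"roll":0},{"tx":0,"ty":-2,"tz":-2,"roll":0},{"tx":0,"ty":-4,"tz":-2,"roll":0},{"tx":1,"ty":-6,"tz":-2,"roll":0},{"tx":1,"ty":-8,"tz":-1,"roll":0},{"tx":1,"ty":-10,"tz":-1,"roll":0},{"tx":1,"ty":-12,"tz":0,"roll":0}]';  python3 - <<'E'
from h import *
print(cr(read_state()['eef_pos']))
w=grab_frame("wrist");cv2.imwrite("pics/w19.png",cv2.convertScaleAbs(w["frame"],alpha=3))
E
```

```text
clock: 25.9
eef_pos: [0.5781, 0.072, 0.118]
tcp_rot: [3.14, 0.001, -3.054]
contact_force: [-1.6, 3.4, 8.7]
width: 0.499
(np.float64(582.2), np.float64(150.6))
```

View pics/w19.png

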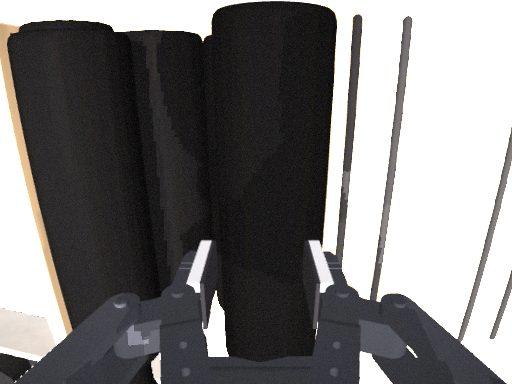

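The wedge is steep: about 9 N upward, and the bottle lags by 5 mm. I'll ease back, widen to about 46 mm and hold lower, so the push is flatter.

```bash
python3 -m crank '[{"tx":0,"ty":4,"tz":0,"roll":0},{"tx":-1,"ty":8,"tz":-1,"roll":0},{"tx":-1,"ty":10,"tz":-3,"roll":0},{"tx":-1,"ty":10,"tz":-6,"roll":0},{"tx":-1,"ty":10,"tz":-6,"roll":0},{"tx":-1,"ty":8,"tz":-5,"roll":0},{"tx":0,"ty":5,"tz":-5,"roll":0}]' 117;  python3 - <<'E'
from h import *
print(cr(read_state()['eef_pos']))
w=grab_frame("wrist");cv2.imwrite("pics/w20.png",cv2.convertScaleAbs(w["frame"],alpha=3))
E
```

```text
clock: 26.82
eef_pos: [0.5776, 0.0768, 0.1127]
tcp_rot: [3.14, 0.0, -3.054]
contact_force: [-2.7, 5.9, 9.1]
width: 0.536
(np.float64(582.2), np.float64(155.5))
```

View pics/w20.png

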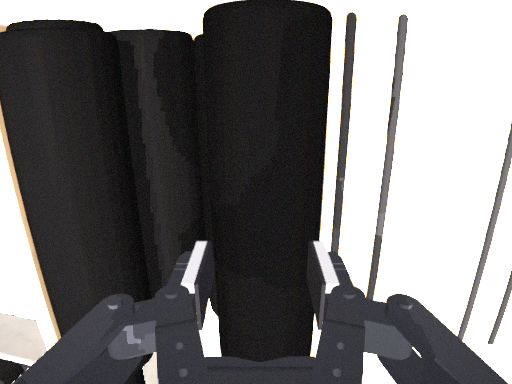

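Tip friction adds to the wedge force, so for the climb I'll return to the low wide cage. I'll switch to the high cage only just past the crown.

```bash
python3 -m crank '[{"tx":0,"ty":3,"tz":0,"roll":0},{"tx":-1,"ty":6,"tz":0,"roll":0},{"tx":-1,"ty":7,"tz":0,"roll":0},{"tx":-1,"ty":7,"tz":-5,"roll":0},{"tx":-1,"ty":7,"tz":-18,"roll":0},{"tx":-1,"ty":7,"tz":-30,"roll":0},{"tx":-1,"ty":7,"tz":-37,"roll":0},{"tx":-1,"ty":7,"tz":-37,"roll":0}]' 63;  python3 - <<'E'
from h import *
print(cr(read_state()['eef_pos']))
w=grab_frame("wrist");cv2.imwrite("pics/w21.png",cv2.convertScaleAbs(w["frame"],alpha=3))
E
```

```text
clock: 27.88
eef_pos: [0.5763, 0.0829, 0.0744]
tcp_rot: [-3.141, -0.001, -3.055]
contact_force: [0.2, -0.0, -0.2]
width: 0.751
(np.float64(581.4), np.float64(161.6))
```

View pics/w21.png

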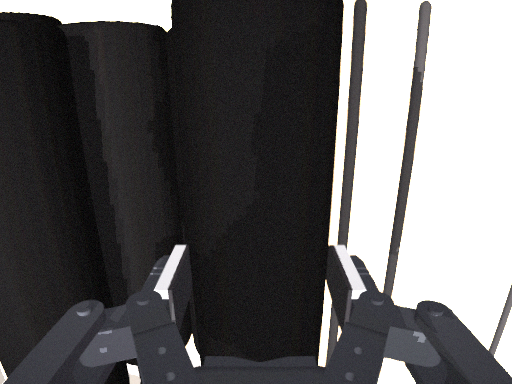

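```bash
python3 -m crank '[{"tx":0,"ty":-3,"tz":0,"roll":0},{"tx":1,"ty":-6,"tz":0,"roll":0},{"tx":1,"ty":-9,"tz":0,"roll":0},{"tx":1,"ty":-12,"tz":0,"roll":0},{"tx":1,"ty":-15,"tz":0,"roll":0},{"tx":2,"ty":-17,"tz":0,"roll":0},{"tx":2,"ty":-19,"tz":0,"roll":0},{"tx":2,"ty":-21,"tz":0,"roll":0},{"tx":2,"ty":-21,"tz":0,"roll":0}]' 70;  python3 - <<'E'
from h import *
print(cr(read_state()['eef_pos']))
w=grab_frame("wrist");cv2.imwrite("pics/w22.png",cv2.convertScaleAbs(w["frame"],alpha=3))
E
```

```text
clock: 29.05
eef_pos: [0.5786, 0.0615, 0.0752]
tcp_rot: [-3.141, -0.0, -3.055]
contact_force: [0.6, -5.8, -0.2]
width: 0.728
(np.float64(581.8), np.float64(140.1))
```

View pics/w22.png

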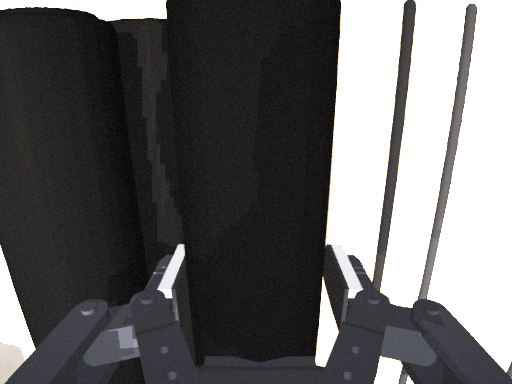

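```bash
python3 -m crank '[{"tx":0,"ty":0,"tz":0,"roll":0}]'
```

```text
clock: 29.22
eef_pos: [0.5787, 0.0618, 0.0753]
tcp_rot: [-3.141, -0.0, -3.055]
contact_force: [0.3, -1.4, 0.7]
width: 0.724
```

```bash
python3 -m crank '[{"tx":0,"ty":0,"tz":10,"roll":0},{"tx":0,"ty":0,"tz":20,"roll":0},{"tx":0,"ty":0,"tz":25,"roll":0},{"tx":0,"ty":0,"tz":28,"roll":0}]' | sed -n '2,5p';  python3 -m crank '[{"tx":0,"ty":0,"tz":2,"roll":0},{"tx":0,"ty":0,"tz":2,"roll":0}]' 93| sed -n '2,5p';  python3 -m crank '[{"tx":0,"ty":0,"tz":4,"roll":0},{"tx":0,"ty":0,"tz":6,"roll":0}]' 108| sed -n '2,5p'; python3 - <<'E'
from h import *
print(cr(read_state()['eef_pos']))
w=grab_frame("wrist");cv2.imwrite("pics/w23.png",cv2.convertScaleAbs(w["frame"],alpha=3))
E
```

```text
eef_pos: [0.5789, 0.0619, 0.104]
tcp_rot: [3.142, 0.001, -3.055]
contact_force: [-0.9, -0.9, 0.7]
width: 0.719
eef_pos: [0.5787, 0.0621, 0.1053]
tcp_rot: [3.141, 0.0, -3.055]
contact_force: [0.2, -1.1, 0.8]
width: 0.633
eef_pos: [0.5787, 0.0621, 0.1114]
tcp_rot: [3.141, -0.0, -3.055]
contact_force: [-0.5, 0.5, 0.4]
width: 0.579
(np.float64(581.9), np.float64(140.7))
```

View pics/w23.png

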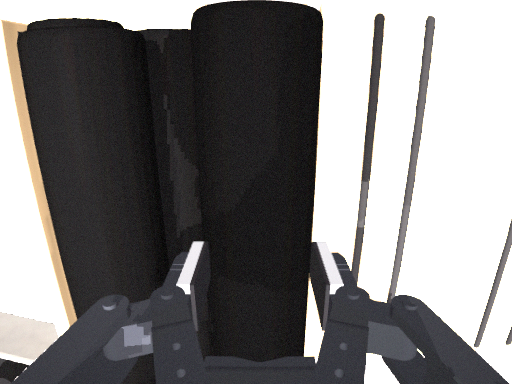

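The bottle leans lightly on the leading tip. Now I'll let it down slowly, following its arc.

```bash
python3 -m crank '[{"tx":0,"ty":-2,"tz":0,"roll":0},{"tx":0,"ty":-4,"tz":0,"roll":0},{"tx":1,"ty":-6,"tz":-1,"roll":0},{"tx":1,"ty":-8,"tz":-1,"roll":0},{"tx":1,"ty":-10,"tz":-2,"roll":0},{"tx":1,"ty":-12,"tz":-2,"roll":0},{"tx":1,"ty":-14,"tz":-3,"roll":0}]'; python3 - <<'E'
from h import *
print(cr(read_state()['eef_pos']))
w=grab_frame("wrist");cv2.imwrite("pics/w24.png",cv2.convertScaleAbs(w["frame"],alpha=3))
E
```

```text
clock: 31.15
eef_pos: [0.5798, 0.0476, 0.1083]
tcp_rot: [-3.141, 0.0, -3.055]
contact_force: [0.1, -1.4, 0.7]
width: 0.578
(np.float64(581.7), np.float64(126.2))
```

View pics/w24.png

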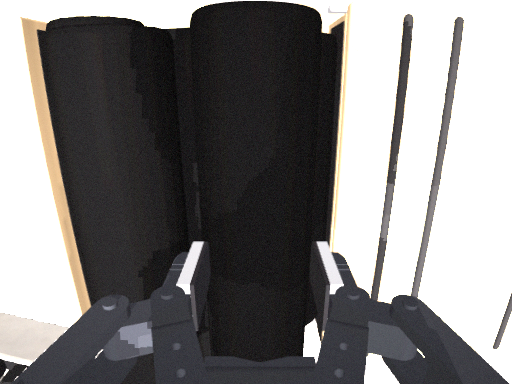

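```bash
python3 -m crank '[{"tx":0,"ty":-1,"tz":0,"roll":0},{"tx":0,"ty":-2,"tz":0,"roll":0},{"tx":0,"ty":-3,"tz":0,"roll":0},{"tx":0,"ty":-4,"tz":0,"roll":0},{"tx":0,"ty":-4,"tz":0,"roll":0}]'; python3 -m crank '[{"tx":0,"ty":0,"tz":1,"roll":0},{"tx":0,"ty":0,"tz":2,"roll":0},{"tx":0,"ty":0,"tz":3,"roll":0},{"tx":0,"ty":0,"tz":4,"roll":0}]'; python3 - <<'E'
from h import *
print(cr(read_state()['eef_pos']))
w=grab_frame("wrist");cv2.imwrite("pics/w25.png",cv2.convertScaleAbs(w["frame"],alpha=3))
E
```

```text
clock: 31.82
eef_pos: [0.5797, 0.0436, 0.1083]
tcp_rot: [-3.141, 0.0, -3.055]
contact_force: [1.3, -3.1, 0.3]
width: 0.577
clock: 32.33
eef_pos: [0.5797, 0.0443, 0.1123]
tcp_rot: [3.141, 0.0, -3.054]
contact_force: [-0.3, 0.8, -0.1]
width: 0.574
(np.float64(581.3), np.float64(122.9))
```

View pics/w25.png

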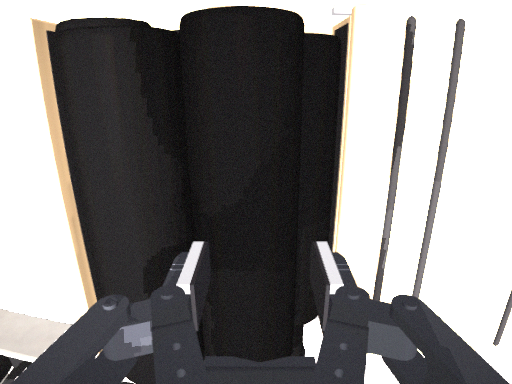

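The bottle has settled into the near saddle, beside the front bottle, with no load on the tool. Rising clear to inspect.

```bash
python3 -m crank '[{"tx":0,"ty":0,"tz":8,"roll":0},{"tx":0,"ty":0,"tz":20,"roll":0},{"tx":0,"ty":0,"tz":60,"roll":0},{"tx":0,"ty":0,"tz":110,"roll":0},{"tx":0,"ty":0,"tz":160,"roll":0},{"tx":0,"ty":0,"tz":180,"roll":0},{"tx":0,"ty":0,"tz":180,"roll":0}]';python3 - <<'E'
from h import *
w,s=wristT();print(cr(s['eef_pos']))
cv2.imwrite("pics/w26.png",cv2.convertScaleAbs(w["frame"],alpha=3))
s=grab_frame("side");crop(s,180,70,150,140,4.2,"pics/s26.png",1.8,30)
E
```

```text
clock: 33.25
eef_pos: [0.5804, 0.044, 0.2948]
tcp_rot: [-3.142, 0.004, -3.055]
contact_force: [0.3, 0.0, -0.8]
width: 0.573
(np.float64(582.0), np.float64(122.6))
```

View pics/w26.png

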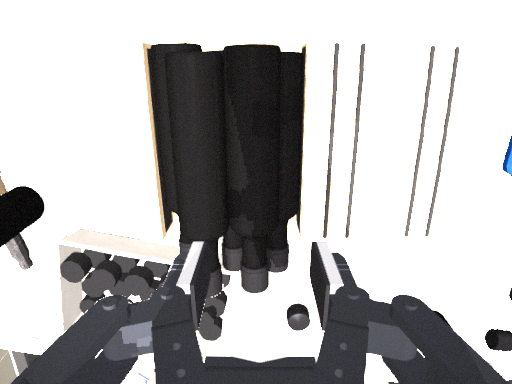

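View pics/s26.png

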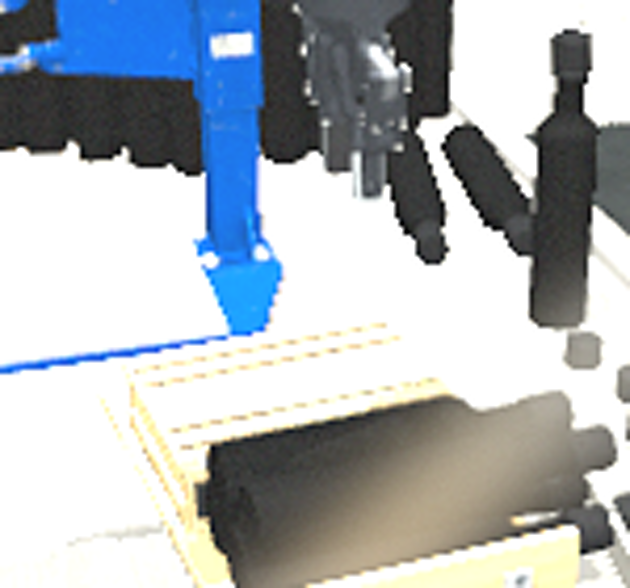

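```bash
python3 - <<'E'
from h import *
w,s=wristT()
g=w["frame"].copy()
g=(255*(np.clip(g/255.,0,1))**.5).astype(np.uint8)
c=g[35:245,135:320];cv2.imwrite("pics/w27.png",cv2.resize(c,None,fx=2.85,fy=2.85,interpolation=cv2.INTER_CUBIC))
cv2.imwrite("pics/w27b.png",cv2.resize(np.clip(w["frame"][35:245,135:320].astype(int)*7-40,0,255).astype(np.uint8),None,fx=2.85,fy=2.85,interpolation=cv2.INTER_CUBIC))
E
```

```text
(no output)
```

View pics/w27.png

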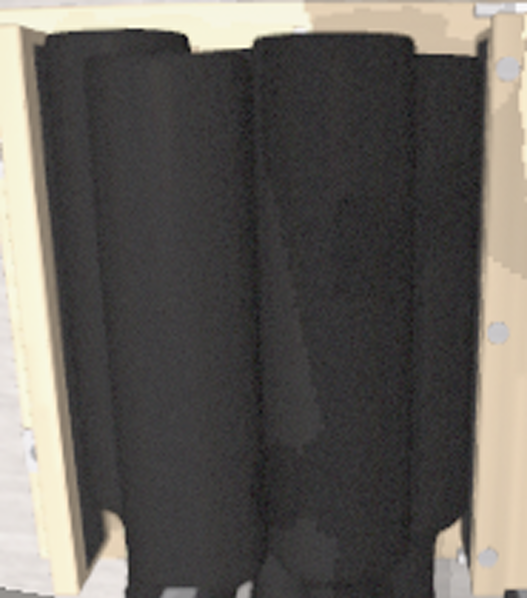

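View pics/w27b.png

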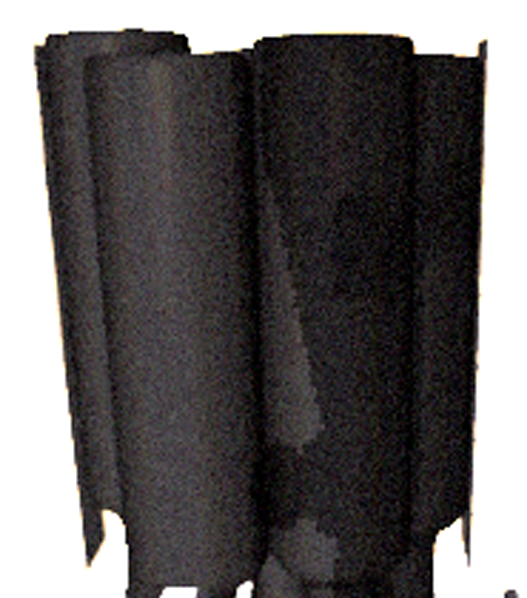

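```bash
python3 - <<'E'
from h import *
w,s=wristT();k=lambda x,y:(135+x/2.85,35+y/2.85)
print("deck edge",cr(ray(w,k(488,60),.068)),cr(ray(w,k(472,570),.068)))
print("cheek",cr(ray(w,k(36,60),.07)),cr(ray(w,k(84,570),.07)))
print("front",axis(w,k(88,100),k(254,100),.0892),axis(w,k(122,450),k(262,450),.0892))
print("rear",axis(w,k(255,100),k(414,100),.0892),axis(w,k(263,450),k(411,450),.0892))
t=grab_frame("top");cv2.imwrite("pics/t28.png",t["frame"])
E
```

```text
deck edge (np.float64(477.2), np.float64(170.9)) (np.float64(685.0), np.float64(172.4))
cheek (np.float64(475.7), np.float64(4.9)) (np.float64(683.9), np.float64(3.6))
front ((np.float64(491.1), np.float64(57.6)), array([ 0.4956, -0.0287,  0.0892]), np.float64(0.0584)) ((np.float64(621.4), np.float64(57.9)), array([ 0.6253, -0.0169,  0.0892]), np.float64(0.0551))
rear ((np.float64(491.6), np.float64(114.9)), array([0.491 , 0.0284, 0.0892]), np.float64(0.0555)) ((np.float64(621.5), np.float64(114.7)), array([0.6204, 0.0397, 0.0892]), np.float64(0.0578))
```

View pics/t28.png

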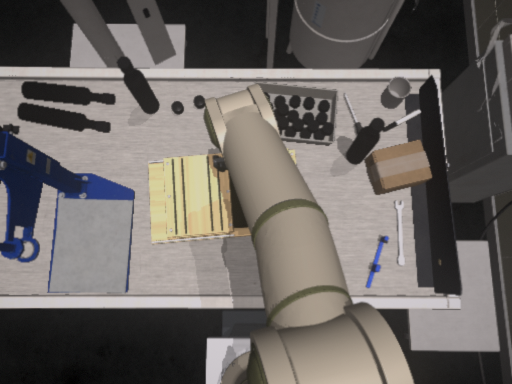

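```bash
python3 -m crank '[{"tx":-60,"ty":30,"tz":20,"roll":0},{"tx":-60,"ty":90,"tz":20,"roll":0},{"tx":-60,"ty":150,"tz":20,"roll":0},{"tx":-60,"ty":210,"tz":20,"roll":0},{"tx":-60,"ty":250,"tz":20,"roll":0},{"tx":-60,"ty":250,"tz":20,"roll":0}]'; python3 - <<'E'
from h import *
t=grab_frame("top");crop(t,145,130,155,115,5,"pics/t29.png",.95)
a=cv2.imread("pics/t7.png");b=cv2.imread("pics/t29.png")
# deck back-left corner / rivet match
for (x,y) in[(402,145),(415,305),(428,472),(745,187)]:
    T=a[y-22:y+23,x-20:x+21]
    y0,x0=max(0,y-37),max(0,x-35)
    r=cv2.matchTemplate(b[y0:y+38,x0:x+36],T,cv2.TM_CCOEFF_NORMED);_,m,_,l=cv2.minMaxLoc(r)
    print((x,y),m,(l[0]+x0-x+20)/5,(l[1]+y0-y+22)/5,"px")
E
```

```text
clock: 34.25
eef_pos: [0.5184, 0.2977, 0.311]
tcp_rot: [3.14, -0.002, -3.049]
contact_force: [0.2, -0.3, 0.5]
width: 0.575
(402, 145) 0.6391338109970093 0.0 0.0 px
(415, 305) 0.9236290454864502 -0.2 0.0 px
(428, 472) 0.9701645374298096 0.0 0.0 px
(745, 187) 0.9959498047828674 0.0 0.0 px
```

View pics/t29.png

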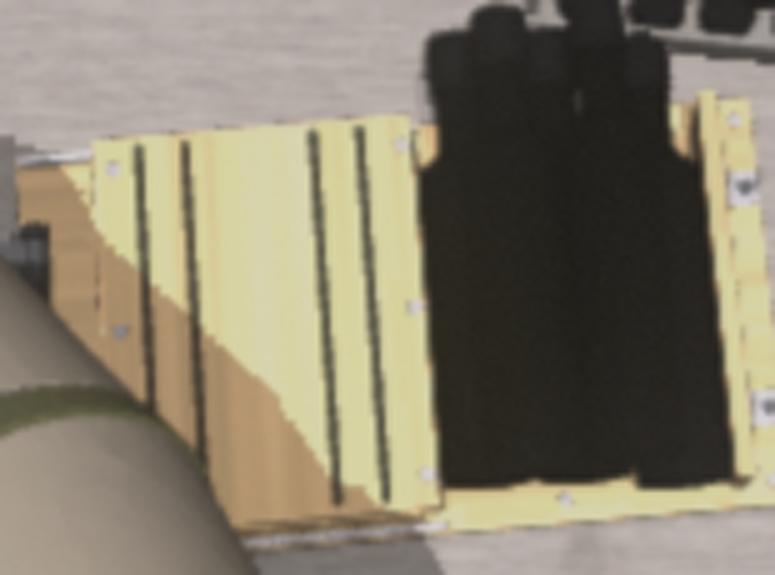

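The deck hasn't moved since the row closed (0 to 0.2 px), both upper bottles lie square, and the arm is clear. Handing in.

```bash
python3 - <<'E'
from h import *
print(read_state()['contact_force']);print(finish_job())
E
```

```text
[-0.57184714 -0.76220264  0.35041115]
the job is handed in; nothing more can be done
None
```

The row is closed and both bottles are on it as the second layer, in the order you asked. I handed the job in at about 34 s of the 58 s allowed.

- **Deck:** I pushed it until it stopped moving and the force rose from about 10 N to 16 N. That was about 39 mm of travel going by the pictures.
- **Front bottle:** I rolled it over the row into the far saddle, held loosely between the fingers and never gripped or lifted.
- **Rear bottle:** I rolled it the same way and let it down slowly into the near saddle. My first way of holding it on the climb over row_1 pushed too steeply (about 11 N, with the bottle lagging 5 mm). I backed off, held it lower and tried again.

**Last checks:**

| Check | Measured | Should be |
|---|---|---|
| Front bottle, across the cradle | 57.7 mm | 58 mm |
| Rear bottle, across the cradle | 114.8 mm | 116 mm |
| Squareness of both upper bottles | within 0.3 mm over 130 mm | square |
| Deck movement since the row closed | 0 to 0.2 px (up to about 0.6 mm) | none |

- **Disagreement:** one wrist picture put the deck edge at about 171–172 mm and the end cheek at about 4 mm, where 174 and 0 are expected. I put this down to shadowed edges, because the top view shows the deck unmoved. One of the three deck marks matched only weakly (0.64) in that comparison.
- **Clear at the end:** the arm was away from everything, with no contact force beyond sensor noise. I didn't touch the standing bottle, and it is still upright.

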